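# Fetch the jar of nose pads from behind the bench bottles

### The job

The frame in the wooden job tray still needs nose pads: bring it the jar with the white lid from the clear drawer unit, stood upright in the tray beside the frame without disturbing the frame, and leave the other jar in the drawer. The brown bottle, the dropper bottle and the black loupe block the drawer, so stand all three on the black bench mat before you pull it; once the jar is in the tray, push the drawer fully shut and put each of the three back upright on the very spot where it stood at the start. Knock nothing over.

Things in the scene. Friction and masses are not known exactly. Their poses are not given: they have to be found in the camera images.
- cement_mid (a point): Small brown cap bottle with a black cap, round, 31 mm diameter, 62 mm tall, stands on the table in the row before the drawer; point on its axis 31 mm above its foot; z axis up. Grasp round the body (its lower 47 mm).
- dropper_mid (a point): Small dropper bottle with a thin white nozzle, round body 25 mm diameter and 59 mm high, 78 mm tall with the nozzle, in the same row; point on its axis 30 mm above its foot; z axis up. Grasp round the body, not the nozzle.
- loupe_mid (a point): Black eyeglass loupe, a plain round cup 37 mm diameter, 31 mm tall, standing on its wide rim in the same row; point on its axis 15.5 mm above its foot; z axis up. The three stand 60 to 70 mm apart in a ragged row across the drawer's way, 55 to 110 mm in front of it, in any order.
- jar_pads_mid (a point): The jar to fetch: clear round jar of nose pads with a white lid, 42 mm diameter, 44 mm tall (the bigger of the two jars); stands on the drawer's floor, at the start under the unit's clear top; point on its axis 22 mm above its foot; z axis up. The lid is fixed; grasp body or lid.
- jar_screws_mid (a point): The other jar, to stay in the drawer: clear round jar with a blue lid, 38 mm diameter, 38 mm tall, beside the first (centres about 76 mm apart; which one is left varies); point on its axis 19 mm above its foot; z axis up.
- drawer (a joint): Opening of the drawer in m: 0 is fully shut, 0.105 fully out; starts within 0.008 of shut. It slides with about 1 N of friction and stays where it is left. Shut, its floor holds the jars about 47 mm behind its front; 0.1 brings them clear of the unit's top for a grasp from above. The drawer's floor is 8 mm above the table, its side walls end 15 mm above the table, its front panel 56 mm.
- pull (a point): The drawer's pull, an upright aluminium fin in the middle of the drawer's front: 12 mm thick (along y), 40 mm long, standing out from the front, 22 mm high (30 to 52 mm above the table). The point is its middle, 24 mm out from the front, 41 mm above the table. It moves with the drawer; its x axis points from the fin into the unit, so the drawer opens along -x; z up. The clear acrylic unit behind it is 170 mm deep, 176 mm wide, 62 mm high and fixed.
- mat_top (a point): Bare black rubber bench mat, 130 mm (its x) by 140 mm (its y), 3 mm thick, fixed flat on the table; the point is the centre of its upper face. Mind the closed white cartons that lie around the work, 70 mm high and more.
- tray_in (a point): Shallow pale wooden job tray, 130 mm (its x) by 166 mm (its y), 16 mm high, walls 4 mm, fixed; the point is the centre of its inner floor, 4 mm above the table. The frame lies in its -x half; its +x half is free.
- frame: Brown spectacle frame front lying flat in the tray, 46 mm (its x) by 132 mm (its y), 11 mm high; origin under its centre. It is to stay where it lies.
Not all that is in view belongs to the job. Leave any green or turquoise look-alike of the part that bears cement_mid alone.

How it is judged (in metres and radians):
On the way, in this order (a step that is already met when the one before it is completed fails the run):
1. the brown bottle, the dropper bottle and the loupe all stand upright on the mat, released, the drawer not yet pulled (x of cement_mid in the frame of mat_top between -0.055 and 0.055 m and y of cement_mid in the frame of mat_top between -0.06 and 0.06 m and z of cement_mid in the frame of mat_top below 0.035 m and angle between each of cement_mid, dropper_mid, loupe_mid's own z axis and vertical below 0.12 rad and linear speed of each of cement, dropper, loupe below 0.02 m/s and contact force between the fingers and cement below 0.05 N and x of dropper_mid in the frame of mat_top between -0.055 and 0.055 m and y of dropper_mid in the frame of mat_top between -0.06 and 0.06 m and z of dropper_mid in the frame of mat_top below 0.034 m and contact force between the fingers and dropper below 0.05 N and x of loupe_mid in the frame of mat_top between -0.055 and 0.055 m and y of loupe_mid in the frame of mat_top between -0.06 and 0.06 m and z of loupe_mid in the frame of mat_top below 0.0195 m and contact force between the fingers and loupe below 0.05 N and value of joint drawer below 0.03 m), for 0.2 s.
2. the jar with the white lid stands in the tray, released (x of jar_pads_mid in the frame of tray_in between -0.058 and 0.058 m and y of jar_pads_mid in the frame of tray_in between -0.075 and 0.075 m and z of jar_pads_mid in the frame of tray_in below 0.026 m and angle between jar_pads_mid's own z axis and vertical below 0.12 rad and linear speed of jar_pads below 0.02 m/s and contact force between the fingers and jar_pads below 0.05 N), for 0.2 s.
At the end, for the whole second after the job is handed in: White-lidded jar upright on the tray's floor; frame within 12 mm of where it lay; other jar in the drawer, drawer shut to within 6 mm; brown bottle, dropper bottle and loupe upright, each within 15 mm of where it stood at the start; all released and at rest (all of step 2 and distance of frame from where it was at the start of the episode below 0.012 m and x of jar_screws_mid in the frame of pull between 0.03 and 0.17 m and y of jar_screws_mid in the frame of pull between -0.08 and 0.08 m and height (world z) of jar_screws_mid below 0.034 m and angle between each of jar_screws_mid, cement_mid, dropper_mid, loupe_mid's own z axis and vertical below 0.12 rad and value of joint drawer below 0.006 m and distance of each of cement_mid, dropper_mid, loupe_mid from where it was at the start of the episode below 0.015 m and linear speed of each of cement, dropper, loupe below 0.02 m/s and contact force between the fingers and cement below 0.05 N and contact force between the fingers and dropper below 0.05 N and contact force between the fingers and loupe below 0.05 N); the robot touches nothing.
It fails at once if one of the bottles, the loupe or a jar is knocked over (angle between any of cement_mid, dropper_mid, loupe_mid, jar_pads_mid, jar_screws_mid's own z axis and vertical above 0.7 rad).
It fails at once if the other jar is taken out of the drawer (height (world z) of jar_screws_mid above 0.05 m).
It fails at once if the frame is shifted in the tray (distance of frame from where it was at the start of the episode above 0.02 m).
It also fails if it takes over 134 s, if anything falls off the work surface, if the arm or the gripper's body presses on something with over 40 N, if the wrist force passes 120 N, or if a joint passes its speed limit or range.

### The arm

A 7-joint arm with a two-finger parallel gripper is mounted at the origin on the work surface; the furniture and walls round the work are solid. World frame = base frame: x ahead of the robot, y to its left, z up, the work surface at z = 0. Lengths are in mm, angles in rad, forces in N, time in s.
With the tool pointing down it reaches from about 400 to 875 mm from the base axis. Payload 4.4 kg.
Tool frame: the origin (TCP) lies at the very end of the fingers, on their centre line; the grasp point (between the pads) lies 19 mm behind it; z points along the fingers, y is the direction in which the jaws open and shut (so a half turn about z gives the same grasp; the last joint's range is limited). The gripper opens to 85 mm and grips with 20 to 120 N. Pads are 22 mm wide; open, the fingers measure 114 mm over their backs; the gripper's body (76 mm by 85 mm) begins 54 mm behind the grasp point. The pads swing forward as they close: fully open they stand 13 mm farther back than shut.
Start: joints at [1.122, 0.628, 0.038, 1.517, -0.027, 0.996, -0.02], TCP at [242.816, -602.958, 231.313] pointing down, gripper open.
Joint ranges: [-3.06, 3.06], [-0.37, 2.12], [-1.25, 1.32], [0.18, 2.47], [-1.1, 4.24], [0.23, 1.98], [-2.94, 2.94]. Speed limits (rad/s): [2.57, 2.57, 3.14, 3.14, 3.14, 3.14, 3.14].

### API

Orientations are given as [roll, pitch, yaw] about the fixed x, y, z axes, in that order (R = Rz(yaw) Ry(pitch) Rx(roll)).
In Python, from cell import ctrl gives the robot as it stands.
- The arm moves only by the shell command python3 -m crank 'ROWS' [OPENING]. ROWS is JSON, a list that holds one entry, the list of rows, each a list of 6 numbers: the shift along the tool's x, y, z in units of 30 mm (1.0 is 30 mm), then the turn, a rotation vector about the tool's x, y, z in units of 6 degrees (1.0 is 6 degrees). In form: [[[tx, ty, tz, rx, ry, rz], ...]]. A call has 1 to 12 rows; each row shifts and turns the pose as measured when the row begins, along the tool's axes as they then stand; what a row does not reach is not made up. A row lasts 1/12 s, in which the tool goes at most 41.7 mm and 7.16 degrees, less where a joint would pass 70% of its speed; a pose out of reach is approached as far as the arm can. A call is refused whole if a number of a shift passes 1 or a number of a turn 1, either way. A call with a gripper value outside its range is refused whole. OPENING is the gripper command: -1 is fully open, 1 is shut, values between are in proportion, set as the call begins (- or left out, the last holds). The fingers move at their own pace and stop on an object; the grip force is fixed at half the most. Time passes only in rows, so rows that do not move let the fingers close. It gives the time, the measured TCP pose, the force and the opening at its end, in the units of the state.
- ctrl.read_state(): the state, without advancing time (a new reading comes with each control period).
- ctrl.get_image(name): name is "scene" or "top" or "wrist"; returns a dict with "color" (384x512x3 uint8, red, green, blue), "depth" (384x512 float32, mm along the optical axis (not along the pixel's ray), 0 where there is no reading), "camera_matrix" (3x3 intrinsics, pixels), "R" (3x3) and "t" (3): a world point X has camera coordinates R X + t. Camera axes: x right, y down, z forward; pixel columns grow to the right and rows downward; lengths in mm; the calibration is good to about 2 mm. A picture is of the moment at which its call begins.
- ctrl.finish_job(): hands the job in, once; it reports no verdict.
Trained networks look in a picture, given as the dict that the camera call returned (one of the last four; its "shot" number tells which), for a name from the list of things; names that differ only in an ending like _2 or _b are one class to them, and where a whole thing is asked for, a point or a joint stands for the part that bears it (a point fixed in the world has none). Each returns a list of dicts, best first, with "conf" (0 to 1); they miss things now and then, are a little off and sometimes report something else, mostly with a low value. They report only what shows in the picture. A call takes as long as a camera call. They do not tell look-alikes from the thing itself.
- ctrl.search_frame(query, picture): "extent" ([centre column, centre row, width, height] in pixels, round what is visible of it).
The state is a dict: "clock": time; "qpos": joint angles; "qd": joint speeds; "tau": joint torques, N m; "eef_pos": TCP position; "tool_rot": TCP orientation; "force": force on the tool from outside, world axes, zero at the start; "torque": the same for the moment, N m; "width": finger opening in mm.
Only numpy, scipy, OpenCV 4.12 (cv2) and the standard library are available. Lean on these libraries where they do the work, as an engineer would, in place of code of your own. Each camera call takes 0.05 s, during which the arm holds its last target. There are 200 camera calls.

## Working session

There is one attempt and no reset: what is moved stays moved. The work goes in short steps, Python scripts to look and compute and a shell command to move; the robot and the scene stay as the last step left them, time stands still between calls to the robot, and variables do not carry over. Pictures are saved under pics/ and viewed, about 12 in all and at most 16, crops included, and the job is handed in when it is done.

```bash
ls; mkdir -p pics
cat > h.py <<'E'
import numpy as np, cv2
from cell import ctrl
def w(p,u,v,d):
    K=p["camera_matrix"];c=np.array([(u-K[0,2])/K[0,0]*d,(v-K[1,2])/K[1,1]*d,d]);return p["R"].T@(c-p["t"])
def onz(p,u,v,z):
    K=p["camera_matrix"];r=p["R"].T@np.array([(u-K[0,2])/K[0,0],(v-K[1,2])/K[1,1],1.]);o=-p["R"].T@p["t"];return o+r*(z-o[2])/r[2]
def cloud(p):
    K=p["camera_matrix"];d=p["depth"];v,u=np.mgrid[:d.shape[0],:d.shape[1]]
    c=np.stack([(u-K[0,2])/K[0,0]*d,(v-K[1,2])/K[1,1]*d,d],-1);return (c-p["t"])@p["R"]
def save(p,n): cv2.imwrite("pics/"+n+".png",cv2.cvtColor(p["color"],cv2.COLOR_RGB2BGR))
E
python3 - <<'E'
from h import *
np.set_printoptions(precision=1,suppress=True)
s=ctrl.read_state();print(s)
for n in ["top","scene"]:
    p=ctrl.get_image(n);save(p,n+"0");C=cloud(p);print(n,(-p["R"].T@p["t"]))
    for q in ["cement_mid","dropper_mid","loupe_mid","jar_pads_mid","jar_screws_mid","drawer","pull","mat_top","tray_in","frame"]:
        for r in ctrl.search_frame(q,p)[:3]:
            u,v=r["extent"][:2];print(q,round(r["conf"],2),np.array(r["extent"]),C[int(v),int(u)],onz(p,u,v,0))
E
```

```text
pics
{'clock': 0.0, 'qpos': array([ 1.1,  0.6,  0. ,  1.5, -0. ,  1. , -0. ]), 'qd': array([-0.,  0.,  0., -0., -0., -0., -0.]), 'tau': array([ -0. , -56.3,   1.2, -19.3,   0. ,   0. ,  -0. ]), 'eef_pos': array([ 242.6, -602.3,  230.4]), 'tool_rot': array([-3.1,  0. ,  0.4]), 'force': array([-0.7, -0.6, -0.2]), 'torque': array([-0.,  0.,  0.]), 'width': 85.46505656564035}
top [ 458.9 -171.3 1166.9]
cement_mid 0.56 [249.3 249.8  15.2  15.5] [ 417.5 -126.1   60.4] [ 413.1 -124.4    0. ]
cement_mid 0.48 [290.9 248.2  16.5  14.6] [ 418.3 -227.5   62.4] [ 415.5 -233.     0. ]
dropper_mid 0.64 [254.1 217.1  12.1   6.9] [ 496.2 -139.7   66.4] [ 498.2 -138.1    0. ]
loupe_mid 0.55 [276.8 207.6  10.8  15.4] [ 523.8 -196.1    0.6] [ 522.2 -198.1    0. ]
drawer 0.5 [260.9 183.4  30.5  16.5] [ 587.7 -155.     2.5] [ 586.9 -157.3    0. ]
pull 0.59 [273.5 185.6  61.6  25.3] [ 576.8 -188.4   50.3] [ 580.5 -190.5    0. ]
mat_top 0.81 [344.1 234.1  65.7  65.1] [ 450.1 -372.1    4.3] [ 449.8 -373.1    0. ]
tray_in 0.57 [192.4 252.7  83.9  72.6] [410.1  24.4   4.4] [408.1  24.1   0. ]
frame 0.68 [188.1
[... 399 characters left out ...]
2.1 -145.6   50.5] [ 533.4 -112.5    0. ]
loupe_mid 0.69 [260.3 216.1  20.4  23.8] [ 504.8 -202.4   32.9] [ 531.3 -184.2    0. ]
drawer 0.68 [284.2 188.4  61.1  61.3] [ 587.4 -202.4   47.4] [ 631.9 -175.7    0. ]
pull 0.81 [280.  187.9  61.8  57.1] [ 585.8 -193.6   46.6] [ 627.7 -167.4    0. ]
pull 0.66 [233.4 204.4  14.6  28.7] [ 490.5 -146.6   44. ] [ 525.1 -118.3    0. ]
mat_top 0.58 [322.4 293.1  99.7  80.2] [ 442.7 -383.1    1.7] [ 444.1 -383.3    0. ]
tray_in 0.93 [149.1 203.9  81.1  67.5] [416.9  21.3   6.2] [419.   24.6   0. ]
frame 0.89 [137.7 207.5  20.3  36. ] [388.7  25.1  14.2] [397.1  35.6   0. ]
frame 0.26 [320.2 291.6 100.2  85.5] [ 442.3 -378.9    4.5] [ 444.5 -378.6    0. ]
```

Run:
```python
import cv2
a=cv2.imread("pics/top0.png")[130:330,120:400];cv2.imwrite("pics/topc.png",cv2.resize(a,None,fx=2.85,fy=2.85,interpolation=cv2.INTER_CUBIC))
a=cv2.imread("pics/scene0.png")[130:360,80:400];cv2.imwrite("pics/scenec.png",cv2.resize(a,None,fx=2.5,fy=2.5,interpolation=cv2.INTER_CUBIC))
```

```text
(no output)
```

View pics/topc.png

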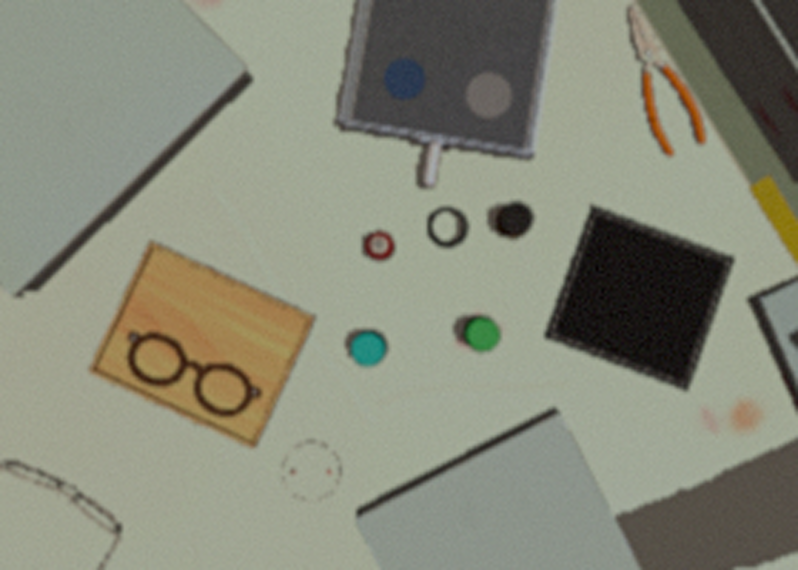

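View pics/scenec.png

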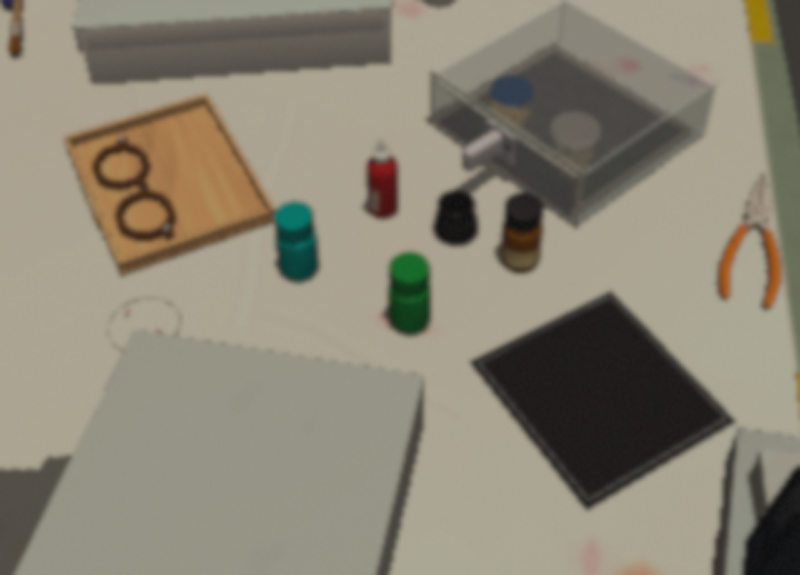

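Run:
```python
from h import *
np.set_printoptions(precision=1,suppress=True)
p=ctrl.get_image("top");C=cloud(p);hsv=cv2.cvtColor(p["color"],cv2.COLOR_RGB2HSV)
F=lambda x,y:(120+x/2.85,130+y/2.85)
for n,x,y,z in [("cement",513,219,62),("dropper",379,246,59),("loupe",447,227,31),("green",481,333,62),("turq",368,348,62),("white",489,95,52),("blue",404,78,46),("pulltip",428,184,52),("pullbase",434,140,52),("fl",337,124,56),("fr",531,155,56)]:
    print(n,onz(p,*F(x,y),z))
def poly(m):
    n,l,st,_=cv2.connectedComponentsWithStats(m.astype(np.uint8));k=1+st[1:,4].argmax();c=cv2.findContours((l==k).astype(np.uint8),0,2)[0];c=max(c,key=cv2.contourArea)
    return cv2.boxPoints(cv2.minAreaRect(c))
m=np.zeros(hsv.shape[:2],bool)
a=m.copy();a[195:275,305:385]=hsv[195:275,305:385,2]<70
for q in poly(a):print("mat",onz(p,*q,3))
a=m.copy();a[205:295,145:235]=hsv[205:295,145:235,1]>75
for q in poly(a):print("tray",onz(p,*q,16))
for n,(x,y) in dict(cement=(523,-264),dropper=(492,-142),loupe=(510,-203)).items():
  for cam in ["top","scene"]:
    if cam=="scene": q=ctrl.get_image("scene")
    else: q=p
    D=cloud(q);D=D[(abs(D[...,0]-x)<32)&(abs(D[...,1]-y)<32)&(D[...,2]>14)&(D[...,2]<90)]
    if len(D):print(n,cam,len(D),D.min(0),D.max(0),np.median(D,0))
for cam in ["top","scene"]:
    q=p if cam=="top" else ctrl.get_image(cam)
    D=cloud(q);h=D[...,2];D=D[(h>58)&(D[...,0]>200)&(D[...,0]<800)&(D[...,1]>-600)&(D[...,1]<250)]
    print(cam,"maxz",D[:,2].max())
    g,ex,ey=np.histogram2d(D[:,0],D[:,1],bins=[range(200,801,30),range(-600,251,30)])
    print((g[::-1,::-1]>2).astype(int))
```

```text
cement [ 519.8 -254.5   62. ]
dropper [ 498.2 -137.    59. ]
loupe [ 515.3 -197.4   31. ]
green [ 421.2 -224.5   62. ]
turq [ 409.9 -126.3   62. ]
white [ 631.  -236.4   52. ]
blue [ 648.5 -161.1   46. ]
pulltip [ 552.5 -180.9   52. ]
pullbase [ 591.6 -186.8   52. ]
fl [ 606.7 -101.3   56. ]
fr [ 576.4 -272.2   56. ]
mat [ 416.5 -284.6    3. ]
mat [ 533.7 -331.4    3. ]
mat [ 483.4 -460.     3. ]
mat [ 367.  -412.2    3. ]
tray [392.2 129.5  16. ]
tray [510.1  74.2  16. ]
tray [437.3 -76.2  16. ]
tray [320.6 -19.9  16. ]
cement top 135 [ 507.7 -269.9   16.5] [ 536.9 -241.2   69.5] [ 521.6 -255.    61.5]
cement scene 429 [ 505.6 -274.    14.3] [ 536.6 -243.9   66.4] [ 513.6 -263.    46. ]
dropper top 87 [ 489.1 -149.4   22.3] [ 511.9 -124.3   77.6] [ 501.  -137.3   55.4]
dropper scene 298 [ 487.1 -151.    14.1] [ 509.8 -126.1   78.4] [ 495.1 -142.8   46.5]
loupe top 47 [ 502.  -213.8   14.2] [ 533.1 -182.5   37.9] [ 514.3 -198.    26. ]
loupe scene 229 [ 500.4 -216.    14.1] [ 535.4 -182.4   34.7] [ 516.  -199.1   24.4]
top maxz 1166.875600920011
[[1 1 1 1 1 1 0 1 1 0 0 0 1 1 0 0 0 0 
[... 1652 characters left out ...]
1 1 1 0 0 0 0 0 0 0 0 0 0 1 0 0 0 0 0 0 0 1 1 0 0]
 [1 1 1 1 1 0 0 0 0 0 0 0 1 0 0 0 1 1 0 0 0 0 0 0 0 0 0 0]
 [1 1 1 1 0 0 0 0 0 0 0 0 1 0 0 0 0 0 0 0 0 0 0 0 0 0 0 0]
 [0 1 1 0 0 0 0 0 0 0 0 0 0 0 0 0 0 0 0 0 0 0 0 0 0 1 1 1]
 [0 0 0 0 0 0 0 0 0 0 0 1 1 0 0 1 1 0 0 0 0 0 0 0 1 1 1 0]
 [0 0 0 0 0 0 0 0 0 0 0 1 1 0 0 1 0 0 0 0 0 0 0 0 1 1 0 1]
 [0 0 0 0 0 0 0 0 0 0 0 0 0 0 0 0 0 1 0 0 0 0 0 0 0 0 1 1]
 [0 0 0 0 0 0 0 0 0 0 0 0 0 0 0 1 1 1 1 0 0 0 0 0 0 0 0 1]
 [0 0 0 0 0 0 0 0 0 0 0 0 0 1 1 1 1 1 1 0 0 0 0 0 0 0 0 0]
 [0 0 0 0 0 0 0 0 0 0 0 1 1 1 1 1 1 1 1 1 0 0 0 0 0 0 0 0]
 [0 0 0 0 0 0 0 0 0 0 0 1 1 1 1 1 1 1 1 1 0 0 0 0 0 0 1 1]
 [0 0 0 0 0 0 0 0 0 0 0 0 1 1 1 1 1 1 1 1 1 0 0 0 0 1 1 1]]
```

```bash
cat > go.py <<'E'
import sys
from h import *
from scipy.spatial.transform import Rotation as Ro
# usage: go.py x y z yawdeg  -> total shift in tool units, turn in units (turn about the present axes)
def st():
    s=ctrl.read_state();print("t%.1f"%s["clock"],"tcp",np.round(s["eef_pos"],1),"rpy",np.round(np.degrees(s["tool_rot"]),1),"F",np.round(s["force"],1),"w%.1f"%s["width"],"q7 %.2f"%s["qpos"][6]);return s
def go(x,y,z,yaw,s=None):
    s=s or ctrl.read_state();R=Ro.from_euler("xyz",s["tool_rot"])
    T=Ro.from_euler("xyz",[180,0,yaw],degrees=True)
    print("shift",np.round(R.inv().apply(np.array([x,y,z])-s["eef_pos"])/30,2),"after turn",np.round(T.inv().apply(np.array([x,y,z])-s["eef_pos"])/30,2),"turn",np.round(np.degrees((R.inv()*T).as_rotvec())/6,2))
if __name__=="__main__":
    s=st();a=[float(v) for v in sys.argv[1:]]
    for i in range(0,len(a),4): go(*a[i:i+4],s)
E
python3 go.py 510 -200 250 75
python3 -m crank '[[[0.9,-0.6,0,0,0,0],[0.9,-0.6,0,0,0,0],[0.9,-0.6,0,0,0,0],[0.9,-0.6,0,0,0,0],[0.9,-0.6,0,0,0,0],[0.9,-0.6,0,0,0,0],[0.9,-0.6,0,0,0,0],[0.9,-0.6,0,0,0,0],[0.9,-0.6,0,0,0,0],[0.9,-0.6,0,0,0,0],[0.9,-0.6,0,0,0,0],[0,0,0,0,0,0]]]' 0
python3 go.py 510 -200 250 75
python3 -m crank '[[[0,0,0,0,0,-1],[0,0,0,0,0,-1],[0,0,0,0,0,-1],[0,0,0,0,0,-1],[0,0,0,0,0,-1],[0,0,0,0,0,-1],[0,0,0,0,0,-1],[0,0,0,0,0,-1],[0,0,0,0,0,0],[0,0,0,0,0,0]]]'
python3 go.py 510 -200 250 75
```

```text
t1.4 tcp [ 242.8 -602.9  231.3] rpy [-180.    -0.    21.9] F [ 0.   0.  -0.4] w85.1 q7 -0.02
shift [13.28 -9.13 -0.62] after turn [15.28  5.13 -0.62] turn [-0.   -0.   -8.84]
clock: 2.35
eef_pos: [451.8, -299.8, 229.6]
tool_rot: [3.136, 0.001, 0.374]
force: [0.2, 0.9, 0.1]
width: 42.6
t2.4 tcp [ 451.8 -299.8  229.6] rpy [179.7   0.   21.4] F [0.2 0.9 0.1] w42.6 q7 -0.65
shift [ 3.02 -2.38 -0.69] after turn [ 3.71  1.01 -0.68] turn [ 0.04  0.03 -8.93]
clock: 3.18
eef_pos: [454.9, -296.8, 230.9]
tool_rot: [3.136, 0.004, 1.26]
force: [0.4, 0.5, 0.5]
width: 42.5
t3.2 tcp [ 454.9 -296.8  230.9] rpy [179.7   0.2  72.2] F [0.4 0.5 0.5] w42.5 q7 0.08
shift [ 3.63  0.77 -0.65] after turn [ 3.59  0.94 -0.64] turn [ 0.05  0.04 -0.46]
```

```bash
python3 -m crank '[[[0.9,0.2,-0.2,0,0,-0.5],[0.9,0.2,-0.2,0,0,0],[0.9,0.2,-0.2,0,0,0],[0.9,0.2,-0.1,0,0,0],[0,0,0,0,0,0],[0,0,0,0,0,0]]]' -0.4
python3 - <<'E'
from h import *
from go import st
np.set_printoptions(precision=1,suppress=True)
st();p=ctrl.get_image("wrist");save(p,"w1");C=cloud(p);print(-p["R"].T@p["t"])
for q in ["cement_mid","dropper_mid","loupe_mid","pull","jar_pads_mid"]:
    for r in ctrl.search_frame(q,p)[:3]:
        u,v=r["extent"][:2];print(q,round(r["conf"],2),np.array(r["extent"]),C[int(v),int(u)])
for n,(x,y,z) in dict(cement=(521,-256,66),dropper=(499,-138,80),loupe=(516,-198,36)).items():
    D=C[(abs(C[...,0]-x)<26)&(abs(C[...,1]-y)<26)&(C[...,2]>10)&(C[...,2]<90)]
    if len(D):
        T=D[D[:,2]>np.percentile(D[:,2],98)-6];print(n,len(D),"mid",(np.percentile(D,2,0)+np.percentile(D,98,0))/2,"top",len(T),(T.min(0)+T.max(0))/2,np.percentile(D,2,0),np.percentile(D,98,0))
E
```

```text
clock: 3.68
eef_pos: [508.3, -198.6, 252.0]
tool_rot: [3.136, 0.006, 1.291]
force: [-0.9, -0.3, -0.6]
width: 60.1
t3.7 tcp [ 508.3 -198.6  252. ] rpy [179.7   0.3  74. ] F [-0.9 -0.3 -0.6] w60.1 q7 -0.10
[ 527.3 -132.6  393.4]
cement_mid 0.77 [202.8 202.5  29.5  36.6] [ 430.1 -216.9   60.9]
cement_mid 0.7 [278.1 207.2  23.9  32.9] [ 524.2 -251.3   60.8]
cement_mid 0.68 [168.7 138.2  36.5  23.7] [ 417.2 -127.3   60.5]
dropper_mid 0.74 [236.8 125.5  22.3  21.7] [ 503.3 -135.4   77. ]
dropper_mid 0.25 [254.9 271.5  81.2  77.8] [ 456.5 -369.9    3. ]
loupe_mid 0.66 [264.2 163.7  23.7  32.4] [ 521.3 -200.1    0. ]
pull 0.77 [301.7 140.2  40.4 129.8] [ 582.4 -182.6   -1.2]
jar_pads_mid 0.45 [236.9 125.1  20.3  13.7] [ 503.3 -135.4   77. ]
cement 607 mid [ 523.8 -255.3   37.9] top 389 [ 523.6 -257.    60.2] [ 509.7 -269.4   13.1] [ 537.8 -241.2   62.6]
dropper 351 mid [ 503.2 -136.3   55.3] top 21 [ 502.5 -136.5   74.6] [ 491.5 -147.8   34.5] [ 514.9 -124.8   76.1]
loupe 203 mid [ 519.7 -196.4   21.1] top 98 [ 519.7 -197.5   28.3] [ 503.6 -212.2   11. ] [ 535.8 -180.6   31.2]
```

View pics/w1.png

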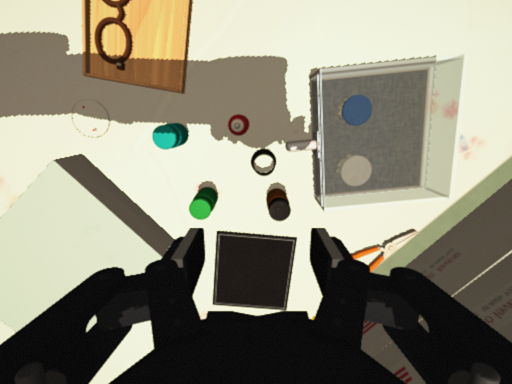

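```bash
python3 go.py 522 -256 110 75 522 -256 14 75
```

```text
t4.0 tcp [ 507.1 -200.6  251.6] rpy [179.7   0.3  73.8] F [-0.   0.1  0.4] w59.9 q7 -0.10
shift [-1.61  0.97  4.73] after turn [-1.66  0.96  4.72] turn [ 0.04  0.06 -0.19]
shift [-1.59  0.95  7.93] after turn [-1.66  0.96  7.92] turn [ 0.04  0.06 -0.19]
```

```bash
python3 -m crank '[[[-0.8,0.5,0.6,0,0,-0.2],[-0.8,0.45,0.6,0,0,0],[0,0,0.9,0,0,0],[0,0,0.9,0,0,0],[0,0,0.9,0,0,0],[0,0,0,0,0,0]]]'
python3 go.py 522 -256 14 75
```

```text
clock: 4.48
eef_pos: [522.4, -264.8, 132.8]
tool_rot: [3.13, 0.01, 1.3]
force: [-0.4, 1.1, -0.4]
width: 59.6
t4.5 tcp [ 522.4 -264.8  132.8] rpy [179.3   0.5  74.5] F [-0.4  1.1 -0.4] w59.6 q7 -0.04
shift [ 0.32 -0.14  3.96] after turn [ 0.28 -0.09  3.96] turn [ 0.11  0.09 -0.09]
```

```bash
python3 -m crank '[[[0.3,-0.1,0,0.1,0.1,-0.1],[0,0,0.4,0,0,0],[0,0,0,0,0,0]]]'
python3 go.py 522 -256 14 75
```

```text
clock: 4.73
eef_pos: [521.4, -256.2, 121.1]
tool_rot: [-3.141, -0.001, 1.308]
force: [-1.5, 0.2, 0.5]
width: 59.5
t4.7 tcp [ 521.4 -256.2  121.1] rpy [-1.8e+02 -1.0e-01  7.5e+01] F [-1.5  0.2  0.5] w59.5 q7 -0.04
shift [0.01 0.02 3.57] after turn [0.01 0.02 3.57] turn [-0.   -0.01 -0.01]
```

```bash
python3 -m crank '[[[0,0,0.5,0,0,0],[0,0,0.5,0,0,0],[0,0,0.5,0,0,0],[0,0,0.5,0,0,0],[0,0,0.5,0,0,0],[0,0,0.5,0,0,0],[0,0,0.5,0,0,0],[0,0,0,0,0,0]]]'
python3 go.py 522 -256 14 75
python3 -m crank '[[[0,0,0,0,0,0],[0,0,0,0,0,0],[0,0,0,0,0,0],[0,0,0,0,0,0],[0,0,0,0,0,0],[0,0,0,0,0,0]]]' 1
python3 go.py 522 -256 110 75
```

```text
clock: 5.4
eef_pos: [532.6, -258.4, 24.2]
tool_rot: [3.118, 0.001, 1.31]
force: [0.1, 0.5, -0.4]
width: 59.6
t5.4 tcp [ 532.6 -258.4   24.2] rpy [1.787e+02 1.000e-01 7.510e+01] F [ 0.1  0.5 -0.4] w59.6 q7 -0.08
shift [-0.01 -0.37  0.33] after turn [-0.01 -0.36  0.34] turn [0.22 0.01 0.01]
clock: 5.9
eef_pos: [536.4, -259.4, 30.4]
tool_rot: [3.11, 0.002, 1.311]
force: [0.5, -0.6, -1.1]
width: 29.0
t5.9 tcp [ 536.4 -259.4   30.4] rpy [1.782e+02 1.000e-01 7.510e+01] F [ 0.5 -0.6 -1.1] w29.0 q7 -0.08
shift [-0.02 -0.41 -2.67] after turn [-0.01 -0.49 -2.65] turn [0.3  0.02 0.02]
```

```bash
python3 -m crank '[[[0,0,0.05,0,0,0],[0,0,0.05,0,0,0],[0,0,0.05,0,0,0],[0,0,0.05,0,0,0]]]' -0.4
python3 go.py 522 -256 110 75;python3 - <<'E'
from h import *
np.set_printoptions(precision=1,suppress=True)
for n in ["scene","top"]:
    p=ctrl.get_image(n);save(p,n+"2");C=cloud(p)
    a=p["color"][150:330,150:390];cv2.imwrite("pics/%s2c.png"%n,cv2.resize(a,None,fx=3,fy=3)[...,::-1])
    for r in ctrl.search_frame("cement_mid",p)[:4]:
        u,v=r["extent"][:2];print(n,round(r["conf"],2),np.array(r["extent"]),C[int(v),int(u)])
E
```

```text
clock: 6.23
eef_pos: [537.5, -260.0, 25.2]
tool_rot: [3.107, 0.003, 1.311]
force: [-0.4, 0.5, 0.3]
width: 59.4
t6.2 tcp [ 537.5 -260.    25.2] rpy [178.    0.2  75.1] F [-0.4  0.5  0.3] w59.4 q7 -0.08
shift [-0.01 -0.44 -2.84] after turn [-0.   -0.54 -2.83] turn [0.33 0.03 0.02]
scene 0.75 [294.9 221.1  19.1  29.5] [ 524.8 -267.9   43.1]
scene 0.73 [198.8 229.8  18.6  29.3] [ 399.3 -136.1   43.3]
scene 0.58 [246.5 248.3  15.   35.2] [ 415.4 -236.7   44.7]
```

View pics/scene2c.png

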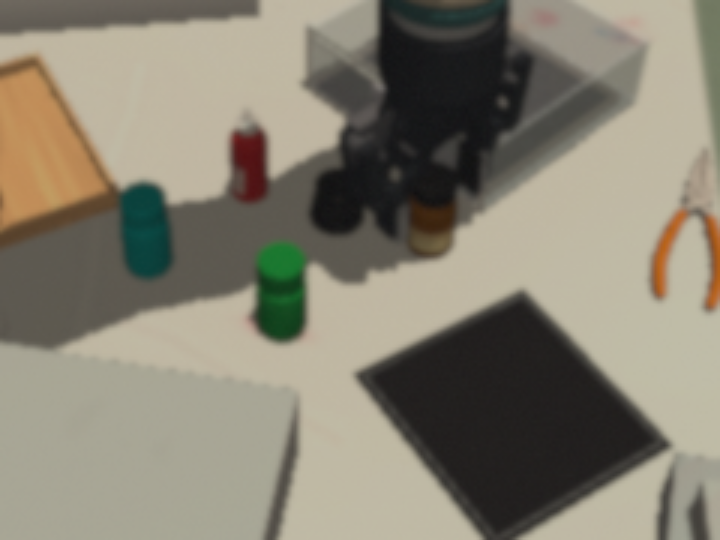

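```bash
python3 go.py 536 -260 14 75; python3 -m crank '[[[0,0,0.2,0.4,0,0],[0,0,0.2,0,0,0]]]'; python3 go.py 536 -260 14 75
```

```text
t6.4 tcp [ 537.4 -259.9   25.1] rpy [1.78e+02 1.00e-01 7.51e+01] F [-0.3  0.   0.2] w59.4 q7 -0.08
shift [-0.01 -0.06  0.37] after turn [-0.01 -0.04  0.37] turn [0.33 0.02 0.02]
clock: 6.6
eef_pos: [537.1, -260.4, 16.9]
tool_rot: [-3.133, 0.004, 1.31]
force: [-20.0, 8.6, 71.4]
width: 60.0
t6.6 tcp [ 537.1 -260.4   16.9] rpy [-179.5    0.2   75.1] F [-20.    8.6  71.4] w60.0 q7 -0.07
shift [ 0.   -0.04  0.1 ] after turn [ 0.   -0.04  0.1 ] turn [-0.08  0.04  0.01]
```

```bash
python3 -m crank '[[[0,-0.1,-0.3,0,0,0],[0,-0.2,0,0,0,0]]]'; python3 go.py 530 -260 22 75
```

```text
clock: 6.77
eef_pos: [531.1, -258.5, 28.1]
tool_rot: [-3.138, 0.004, 1.311]
force: [1.1, -0.3, 0.0]
width: 60.0
t6.8 tcp [ 531.1 -258.5   28.1] rpy [-179.8    0.2   75.1] F [ 1.1 -0.3  0. ] w60.0 q7 -0.07
shift [-0.06 -0.02  0.2 ] after turn [-0.06 -0.02  0.2 ] turn [-0.03  0.04  0.02]
```

```bash
python3 -m crank '[[[-0.05,-0.1,0.3,0,0,0],[0,0,0,0,0,0]]]'; python3 go.py 528 -260 18 75; python3 -m crank '[[[0,0,0.03,0,0,0],[0,0,0.03,0,0,0],[0,0,0.03,0,0,0],[0,0,0.03,0,0,0],[0,0,0.03,0,0,0]]]' 1; python3 go.py 433 -414 110 75
```

```text
clock: 6.93
eef_pos: [526.8, -259.2, 18.8]
tool_rot: [-3.138, 0.005, 1.311]
force: [-0.1, -0.6, 0.1]
width: 59.9
t6.9 tcp [ 526.8 -259.2   18.8] rpy [-179.8    0.3   75.1] F [-0.1 -0.6  0.1] w59.9 q7 -0.07
shift [-0.01  0.05  0.03] after turn [-0.01  0.05  0.03] turn [-0.03  0.04  0.02]
clock: 7.35
eef_pos: [526.4, -259.2, 15.1]
tool_rot: [-3.136, 0.005, 1.31]
force: [-2.5, 1.3, 11.7]
width: 29.8
t7.3 tcp [ 526.4 -259.2   15.1] rpy [-179.7    0.3   75.1] F [-2.5  1.3 11.7] w29.8 q7 -0.08
shift [-5.8  -1.7  -3.13] after turn [-5.79 -1.67 -3.16] turn [-0.05  0.05  0.01]
```

```bash
python3 -m crank '[[[0,0,-0.7,0,0,0],[0,0,-0.7,0,0,0],[0,0,-0.7,0,0,0],[-0.7,-0.2,-0.3,0,0,0],[-0.9,-0.3,0,0,0,0],[-0.9,-0.3,0,0,0,0],[-0.9,-0.3,0,0,0,0],[-0.9,-0.3,0,0,0,0],[-0.8,-0.2,0,0,0,0],[0,0,0,0,0,0],[0,0,0,0,0,0]]]'; python3 go.py 433 -414 19 75
```

```text
clock: 8.27
eef_pos: [439.2, -397.0, 86.3]
tool_rot: [-3.132, 0.001, 1.317]
force: [-0.2, 1.8, -2.0]
width: 29.8
t8.3 tcp [ 439.2 -397.    86.3] rpy [-1.794e+02  1.000e-01  7.550e+01] F [-0.2  1.8 -2. ] w29.8 q7 0.20
shift [-0.6  -0.04  2.24] after turn [-0.6  -0.05  2.24] turn [-0.1   0.01  0.08]
```

```bash
python3 -m crank '[[[-0.6,-0.05,0.3,-0.1,0,0.1],[0,0,0.5,0,0,0],[0,0,0.5,0,0,0],[0,0,0.4,0,0,0],[0,0,0.2,0,0,0],[0,0,0,0,0,0],[0,0,0,0,0,0]]]'; python3 go.py 433 -414 19 75
```

```text
clock: 8.85
eef_pos: [436.6, -410.3, 25.2]
tool_rot: [3.141, -0.002, 1.311]
force: [1.2, 0.6, -0.1]
width: 29.5
t8.8 tcp [ 436.6 -410.3   25.2] rpy [ 1.799e+02 -1.000e-01  7.510e+01] F [ 1.2  0.6 -0.1] w29.5 q7 0.20
shift [-0.15 -0.08  0.21] after turn [-0.15 -0.08  0.21] turn [ 0.01 -0.02  0.02]
```

```bash
python3 -m crank '[[[0,0,0.1,0,0,0],[0,0,0.05,0,0,0],[0,0,0.05,0,0,0],[0,0,0,0,0,0]]]'; python3 go.py 433 -414 19 75
```

```text
clock: 9.18
eef_pos: [438.7, -409.6, 20.3]
tool_rot: [3.138, -0.002, 1.313]
force: [0.2, -0.5, -0.2]
width: 29.8
t9.2 tcp [ 438.7 -409.6   20.3] rpy [ 1.798e+02 -1.000e-01  7.530e+01] F [ 0.2 -0.5 -0.2] w29.8 q7 0.20
shift [-0.19 -0.15  0.04] after turn [-0.19 -0.15  0.04] turn [ 0.04 -0.02  0.04]
```

```bash
python3 -m crank '[[[0,0,0.05,0,0,0],[0,0,0.05,0,0,0],[0,0,0,0,0,0]]]'; python3 go.py 433 -414 19 75
```

```text
clock: 9.43
eef_pos: [439.3, -410.1, 18.3]
tool_rot: [3.136, -0.001, 1.313]
force: [0.3, 0.0, -0.2]
width: 29.5
t9.4 tcp [ 439.3 -410.1   18.3] rpy [ 1.797e+02 -1.000e-01  7.530e+01] F [ 0.3  0.  -0.2] w29.5 q7 0.20
shift [-0.18 -0.17 -0.02] after turn [-0.18 -0.17 -0.02] turn [ 0.05 -0.01  0.04]
```

```bash
python3 -m crank '[[[0,0,0.07,0,0,0],[0,0,0.05,0,0,0]]]'; python3 -m crank '[[[0,0,0.05,0,0,0],[0,0,0,0,0,0]]]'
python3 - <<'E'
from h import *
p=ctrl.get_image("scene");a=p["color"][180:360,220:420];cv2.imwrite("pics/s3.png",cv2.resize(a,None,fx=3.5,fy=3.5,interpolation=2)[...,::-1])
E
```

```text
clock: 9.6
eef_pos: [439.5, -410.3, 18.1]
tool_rot: [3.136, 0.0, 1.313]
force: [-1.9, 2.6, 12.2]
width: 29.8
clock: 9.77
eef_pos: [439.6, -410.4, 18.8]
tool_rot: [3.136, 0.001, 1.313]
force: [-0.1, -0.2, -0.9]
width: 29.8
```

View pics/s3.png

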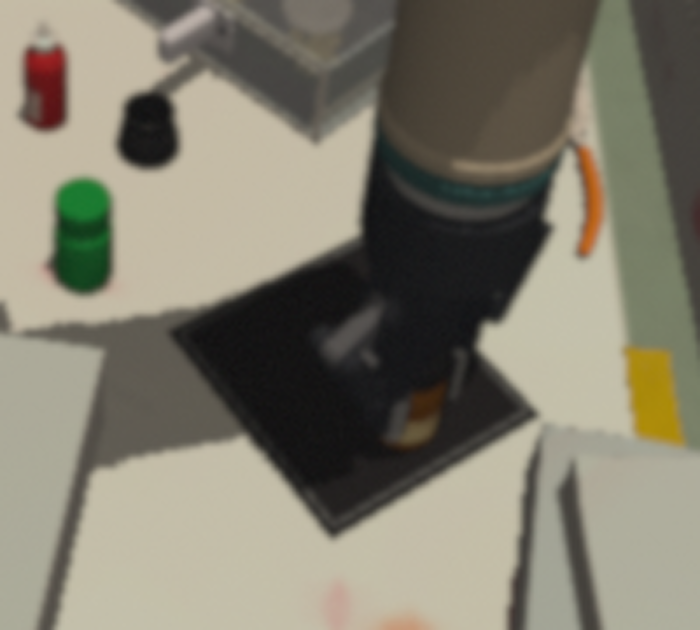

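```bash
python3 -m crank '[[[0,0,0,0,0,0],[0,0,0,0,0,0],[0,0,0,0,0,0],[0,0,0,0,0,0],[0,0,-0.3,0,0,0],[0,0,-0.7,0,0,0],[0,0,-0.8,0,0,0],[0,0,-0.8,0,0,0],[0,0,-0.6,0,0,0],[0,0,0,0,0,0]]]' -0.4; python3 go.py 518 -198 110 75
```

```text
clock: 10.65
eef_pos: [438.1, -409.5, 118.2]
tool_rot: [3.139, -0.001, 1.313]
force: [1.0, 0.2, 0.5]
width: 60.0
t10.7 tcp [ 438.1 -409.5  118.2] rpy [ 1.799e+02 -1.000e-01  7.520e+01] F [1.  0.2 0.5] w60.0 q7 0.24
shift [7.5  0.78 0.28] after turn [7.5  0.75 0.27] turn [ 0.02 -0.01  0.04]
```

```bash
python3 -m crank '[[[0.9,0.1,0,0,0,0],[0.95,0.1,0,0,0,0],[0.95,0.1,0,0,0,0],[0.95,0.1,0,0,0,0],[0.95,0.1,0,0,0,0],[0.95,0.1,0,0,0,0],[0.95,0.1,0,0,0,0],[0.8,0.1,0,0,0,0],[0,0,0,0,0,0],[0,0,0,0,0,0]]]'; python3 go.py 518 -198 60 75
```

```text
clock: 11.48
eef_pos: [520.2, -195.4, 118.1]
tool_rot: [3.137, 0.002, 1.307]
force: [-0.6, -0.1, 0.1]
width: 59.7
t11.5 tcp [ 520.2 -195.4  118.1] rpy [1.797e+02 1.000e-01 7.490e+01] F [-0.6 -0.1  0.1] w59.7 q7 -0.15
shift [-0.1  -0.06  1.94] after turn [-0.1  -0.05  1.94] turn [ 0.04  0.02 -0.02]
```

```bash
python3 -m crank '[[[-0.1,-0.06,0.4,0,0,0],[0,0,0.5,0,0,0],[0,0,0.5,0,0,0],[0,0,0.5,0,0,0],[0,0,0,0,0,0],[0,0,0,0,0,0]]]' -0.25; python3 go.py 518 -198 6 75
```

```text
clock: 11.98
eef_pos: [516.5, -202.4, 59.2]
tool_rot: [3.136, 0.005, 1.303]
force: [1.0, 0.4, 0.7]
width: 53.2
t12.0 tcp [ 516.5 -202.4   59.2] rpy [179.7   0.3  74.7] F [1.  0.4 0.7] w53.2 q7 -0.17
shift [0.16 0.   1.77] after turn [0.15 0.01 1.77] turn [ 0.05  0.04 -0.06]
```

```bash
python3 -m crank '[[[0.16,0,0.3,0.05,0.05,0],[0,0,0.5,0,0,0],[0,0,0.4,0,0,0],[0,0,0,0,0,0],[0,0,0,0,0,0]]]'; python3 go.py 518 -198 6 75
```

```text
clock: 12.4
eef_pos: [519.1, -199.8, 23.2]
tool_rot: [3.138, -0.001, 1.299]
force: [0.4, -0.4, -0.5]
width: 53.3
t12.4 tcp [ 519.1 -199.8   23.2] rpy [179.8  -0.   74.5] F [ 0.4 -0.4 -0.5] w53.3 q7 -0.18
shift [ 0.05 -0.05  0.57] after turn [ 0.05 -0.05  0.57] turn [ 0.03 -0.01 -0.09]
```

```bash
python3 -m crank '[[[0.05,-0.05,0.3,0,0,0],[0,0,0.25,0,0,0],[0,0,0,0,0,0]]]'; python3 go.py 518 -198 6 75;  python3 -m crank '[[[0,0,0,0,0,0],[0,0,0,0,0,0],[0,0,0,0,0,0],[0,0,0,0,0,0],[0,0,0,0,0,0]]]' 1; python3 go.py 450 -367 110 75
```

```text
clock: 12.65
eef_pos: [519.1, -198.0, 6.5]
tool_rot: [3.136, -0.001, 1.299]
force: [-0.5, 1.6, 0.5]
width: 53.3
t12.7 tcp [ 519.1 -198.     6.5] rpy [ 1.797e+02 -1.000e-01  7.440e+01] F [-0.5  1.6  0.5] w53.3 q7 -0.19
shift [-0.01 -0.03  0.02] after turn [-0.01 -0.03  0.02] turn [ 0.05 -0.01 -0.09]
clock: 13.07
eef_pos: [519.5, -197.9, 7.2]
tool_rot: [3.135, -0.001, 1.3]
force: [0.7, 0.9, -0.4]
width: 35.5
t13.1 tcp [ 519.5 -197.9    7.2] rpy [179.6  -0.   74.5] F [ 0.7  0.9 -0.4] w35.5 q7 -0.19
shift [-6.05 -0.7  -3.44] after turn [-6.04 -0.78 -3.43] turn [ 0.06 -0.01 -0.09]
```

```bash
python3 -m crank '[[[0,0,-0.6,0,0,0],[0,0,-0.8,0,0,0],[0,0,-0.8,0,0,0],[-0.6,0,-0.6,0,0,0],[-0.9,-0.1,0,0,0,0],[-0.9,-0.1,0,0,0,0],[-0.9,-0.1,0,0,0,0],[-0.9,-0.1,0,0,0,0],[-0.9,-0.2,0,0,0,0],[-0.6,-0.1,0,0,0,0],[0,0,0,0,0,0],[0,0,0,0,0,0]]]'; python3 go.py 452 -365 11 75
```

```text
clock: 14.07
eef_pos: [452.4, -362.9, 96.3]
tool_rot: [3.131, -0.0, 1.305]
force: [0.9, 0.6, -0.5]
width: 35.3
t14.1 tcp [ 452.4 -362.9   96.3] rpy [179.4  -0.   74.8] F [ 0.9  0.6 -0.5] w35.3 q7 0.13
shift [-0.07 -0.02  2.84] after turn [-0.07  0.    2.84] turn [ 0.1   0.   -0.04]
```

```bash
python3 -m crank '[[[-0.05,0,0.4,0.1,0,0],[0,0,0.6,0,0,0],[0,0,0.6,0,0,0],[0,0,0.5,0,0,0],[0,0,0.3,0,0,0],[0,0,0.1,0,0,0],[0,0,0.05,0,0,0],[0,0,0,0,0,0]]]'; python3 go.py 452 -365 10 75
```

```text
clock: 14.73
eef_pos: [458.3, -354.7, 13.7]
tool_rot: [-3.141, -0.005, 1.317]
force: [0.6, -0.1, 0.1]
width: 35.4
t14.7 tcp [ 458.3 -354.7   13.7] rpy [-179.9   -0.3   75.5] F [ 0.6 -0.1  0.1] w35.4 q7 0.09
shift [-0.38 -0.12  0.12] after turn [-0.38 -0.11  0.12] turn [-0.01 -0.05  0.08]
```

```bash
python3 -m crank '[[[-0.35,-0.1,0,0,-0.05,0],[0,0,0.05,0,0,0],[0,0,0.05,0,0,0],[0,0,0,0,0,0]]]'; python3 go.py 452 -365 10 75;python3 -m crank '[[[0,0,0.05,0,0,0],[0,0,0.05,0,0,0]]]'
```

```text
clock: 15.07
eef_pos: [453.7, -365.8, 12.5]
tool_rot: [3.139, 0.002, 1.318]
force: [0.3, -0.8, 0.5]
width: 35.1
t15.1 tcp [ 453.7 -365.8   12.5] rpy [1.799e+02 1.000e-01 7.550e+01] F [ 0.3 -0.8  0.5] w35.1 q7 0.10
shift [ 0.01 -0.06  0.08] after turn [ 0.01 -0.06  0.08] turn [0.02 0.02 0.09]
clock: 15.23
eef_pos: [454.0, -366.7, 10.3]
tool_rot: [3.137, 0.003, 1.317]
force: [0.4, -0.4, -1.7]
width: 35.5
```

Touchdown is at about 10. Release and go to the dropper.

```bash
python3 -m crank '[[[0,0,0.05,0,0,0],[0,0,0,0,0,0]]]'; python3 -m crank '[[[0,0,0,0,0,0],[0,0,0,0,0,0],[0,0,0,0,0,0],[0,0,0,0,0,0],[0,0,-0.3,0,0,0],[0,0,-0.7,0,0,0],[0,0,-0.8,0,0,0],[0,0,-0.8,0,0,0],[0,0,-0.8,0,0,0],[0,0,-0.2,0,0,0],[0,0,0,0,0,0]]]' -0.3; python3 go.py 501 -137 115 75
```

```text
clock: 15.4
eef_pos: [454.3, -367.0, 9.8]
tool_rot: [3.137, 0.003, 1.317]
force: [0.5, -0.5, -0.5]
width: 35.3
clock: 16.32
eef_pos: [453.2, -365.3, 123.4]
tool_rot: [3.14, 0.002, 1.318]
force: [0.2, -0.0, -0.1]
width: 55.6
t16.3 tcp [ 453.2 -365.3  123.4] rpy [1.799e+02 1.000e-01 7.550e+01] F [ 0.2 -0.  -0.1] w55.6 q7 0.15
shift [ 7.77 -0.36  0.27] after turn [ 7.76 -0.43  0.28] turn [0.02 0.02 0.08]
```

```bash
python3 -m crank '[[[0.95,0,0,0,0,0],[0.98,-0.05,0,0,0,0],[0.98,-0.05,0,0,0,0],[0.98,-0.05,0,0,0,0],[0.98,-0.05,0,0,0,0],[0.98,-0.05,0,0,0,0],[0.98,-0.05,0,0,0,0],[0.9,-0.05,0,0,0,0],[0,0,0,0,0,0],[0,0,0,0,0,0]]]'; python3 go.py 501 -137 60 75
```

```text
clock: 17.15
eef_pos: [498.7, -130.7, 115.6]
tool_rot: [-3.135, 0.004, 1.312]
force: [-0.6, -0.7, -0.3]
width: 55.4
t17.1 tcp [ 498.7 -130.7  115.6] rpy [-179.6    0.2   75.2] F [-0.6 -0.7 -0.3] w55.4 q7 -0.27
shift [-0.18  0.14  1.85] after turn [-0.18  0.13  1.85] turn [-0.06  0.04  0.03]
```

```bash
python3 -m crank '[[[0,0,0.1,0,0,0],[0,0,0,0,0,0]]]'; python3 go.py 501 -137 60 75;python3 - <<'E'
from h import *
np.set_printoptions(precision=1,suppress=True)
p=ctrl.get_image("top");C=cloud(p)
for n,(x,y) in dict(cement=(440,-410),loupe=(454,-367)).items():
    D=C[(abs(C[...,0]-x)<24)&(abs(C[...,1]-y)<24)&(C[...,2]>12)&(C[...,2]<90)];print(n,len(D),(D.min(0)+D.max(0))/2,D.max(0))
E
```

```text
clock: 17.32
eef_pos: [497.9, -130.7, 111.3]
tool_rot: [-3.134, 0.004, 1.312]
force: [-0.4, -0.4, -0.5]
width: 55.5
t17.3 tcp [ 497.9 -130.7  111.3] rpy [-179.5    0.3   75.2] F [-0.4 -0.4 -0.5] w55.5 q7 -0.27
shift [-0.17  0.17  1.71] after turn [-0.17  0.15  1.71] turn [-0.08  0.04  0.03]
cement 171 [ 439.4 -408.5   42.5] [ 454.7 -393.6   70.1]
loupe 73 [ 454.2 -363.8   25.3] [ 471.  -347.1   38.5]
```

```bash
python3 -m crank '[[[-0.17,0.15,0.3,-0.08,0.04,0],[0,0,0.5,0,0,0],[0,0,0.5,0,0,0],[0,0,0.4,0,0,0],[0,0,0,0,0,0],[0,0,0,0,0,0]]]'; python3 go.py 501 -137 15 75
```

```text
clock: 17.87
eef_pos: [499.9, -146.7, 58.4]
tool_rot: [3.139, 0.004, 1.298]
force: [0.2, -0.8, 0.5]
width: 55.6
t17.9 tcp [ 499.9 -146.7   58.4] rpy [179.9   0.2  74.4] F [ 0.2 -0.8  0.5] w55.6 q7 -0.28
shift [ 0.33 -0.05  1.44] after turn [ 0.32 -0.05  1.45] turn [ 0.02  0.04 -0.1 ]
```

```bash
python3 -m crank '[[[0.33,-0.05,0.1,0,0.04,-0.1],[0,0,0.4,0,0,0],[0,0,0.4,0,0,0],[0,0,0,0,0,0],[0,0,0,0,0,0]]]'; python3 go.py 501 -137 15 75
```

```text
clock: 18.28
eef_pos: [503.3, -136.9, 33.3]
tool_rot: [3.134, -0.002, 1.307]
force: [-0.2, -0.5, 0.2]
width: 55.4
t18.3 tcp [ 503.3 -136.9   33.3] rpy [ 1.795e+02 -1.000e-01  7.490e+01] F [-0.2 -0.5  0.2] w55.4 q7 -0.30
shift [-0.03 -0.08  0.61] after turn [-0.02 -0.07  0.61] turn [ 0.08 -0.02 -0.02]
```

```bash
python3 -m crank '[[[-0.02,-0.08,0.3,0.08,0,0],[0,0,0.3,0,0,0],[0,0,0,0,0,0]]]'; python3 go.py 501 -137 15 75; python3 -m crank '[[[0,0,0,0,0,0],[0,0,0,0,0,0],[0,0,0,0,0,0],[0,0,0,0,0,0],[0,0,0,0,0,0],[0,0,0,0,0,0]]]' 1; python3 go.py 470 -323 110 75
```

```text
clock: 18.53
eef_pos: [502.4, -136.5, 16.0]
tool_rot: [3.139, -0.003, 1.308]
force: [-0.6, -0.2, 0.1]
width: 55.4
t18.5 tcp [ 502.4 -136.5   16. ] rpy [179.8  -0.2  74.9] F [-0.6 -0.2  0.1] w55.4 q7 -0.31
shift [-0.03 -0.04  0.03] after turn [-0.03 -0.04  0.03] turn [ 0.03 -0.02 -0.01]
clock: 19.03
eef_pos: [502.6, -136.5, 16.4]
tool_rot: [3.139, -0.003, 1.308]
force: [-0.5, 0.7, 0.4]
width: 24.1
t19.0 tcp [ 502.6 -136.5   16.4] rpy [ 1.798e+02 -1.000e-01  7.490e+01] F [-0.5  0.7  0.4] w24.1 q7 -0.31
shift [-6.28  0.58 -3.13] after turn [-6.28  0.56 -3.12] turn [ 0.03 -0.02 -0.01]
```

```bash
python3 -m crank '[[[0,0,-0.6,0,0,0],[0,0,-0.8,0,0,0],[0,0,-0.8,0,0,0],[-0.6,0,-0.5,0,0,0],[-0.95,0.1,0,0,0,0],[-0.95,0.1,0,0,0,0],[-0.95,0.1,0,0,0,0],[-0.95,0.1,0,0,0,0],[-0.9,0.1,0,0,0,0],[-0.7,0.1,0,0,0,0],[0,0,0,0,0,0],[0,0,0,0,0,0]]]'; python3 go.py 468 -327 20 75
```

```text
clock: 20.03
eef_pos: [472.7, -322.1, 101.7]
tool_rot: [3.136, -0.002, 1.313]
force: [-0.8, 0.3, -0.3]
width: 24.0
t20.0 tcp [ 472.7 -322.1  101.7] rpy [ 1.797e+02 -1.000e-01  7.520e+01] F [-0.8  0.3 -0.3] w24.0 q7 0.05
shift [-0.2  -0.13  2.72] after turn [-0.2  -0.11  2.72] turn [ 0.05 -0.01  0.04]
```

```bash
python3 -m crank '[[[-0.2,-0.1,0.3,0,0,0],[0,0,0.5,0,0,0],[0,0,0.5,0,0,0],[0,0,0.4,0,0,0],[0,0,0,0,0,0],[0,0,0,0,0,0]]]'; python3 go.py 468 -327 20 75
```

```text
clock: 20.53
eef_pos: [467.9, -322.9, 47.0]
tool_rot: [3.138, -0.004, 1.319]
force: [-0.0, -0.0, -0.2]
width: 23.8
t20.5 tcp [ 467.9 -322.9   47. ] rpy [179.8  -0.2  75.6] F [-0.  -0.  -0.2] w23.8 q7 0.03
shift [-0.14  0.04  0.9 ] after turn [-0.13  0.04  0.9 ] turn [ 0.04 -0.04  0.1 ]
```

```bash
python3 -m crank '[[[-0.15,0.04,0.3,0,-0.04,0.1],[0,0,0.3,0,0,0],[0,0,0.15,0,0,0],[0,0,0,0,0,0],[0,0,0,0,0,0]]]'; python3 go.py 468 -327 19.5 75
```

```text
clock: 20.95
eef_pos: [469.1, -326.5, 23.2]
tool_rot: [3.137, 0.001, 1.31]
force: [-0.5, -0.1, -0.3]
width: 24.0
t20.9 tcp [ 469.1 -326.5   23.2] rpy [179.7   0.   75.1] F [-0.5 -0.1 -0.3] w24.0 q7 0.02
shift [-0.03 -0.03  0.12] after turn [-0.03 -0.03  0.12] turn [0.05 0.01 0.01]
```

```bash
python3 -m crank '[[[0,0,0.05,0,0,0],[0,0,0.05,0,0,0],[0,0,0.05,0,0,0]]]';python3 -m crank '[[[0,0,0.03,0,0,0],[0,0,0.03,0,0,0]]]'; python3 -m crank '[[[0,0,0,0,0,0],[0,0,0,0,0,0],[0,0,0,0,0,0],[0,0,0,0,0,0],[0,0,-0.3,0,0,0],[0,0,-0.7,0,0,0],[0,0,-0.8,0,0,0],[0,0,-0.8,0,0,0],[0,0,-0.6,0,0,0],[0,0,0,0,0,0]]]' -0.3; python3 go.py 555 -181 100 -10
```

```text
clock: 21.2
eef_pos: [469.7, -326.9, 19.1]
tool_rot: [3.135, 0.001, 1.31]
force: [-0.6, 0.3, -0.4]
width: 23.5
clock: 21.37
eef_pos: [469.8, -326.9, 18.9]
tool_rot: [3.135, 0.002, 1.31]
force: [-2.3, 1.6, 10.7]
width: 23.7
clock: 22.2
eef_pos: [468.6, -326.1, 120.2]
tool_rot: [3.137, 0.001, 1.311]
force: [0.8, -0.3, -0.5]
width: 55.7
t22.2 tcp [ 468.6 -326.1  120.2] rpy [179.7   0.   75.1] F [ 0.8 -0.3 -0.5] w55.7 q7 0.06
shift [5.42 1.54 0.68] after turn [ 2.   -5.26  0.67] turn [ 0.04 -0.03 14.18]
```

```bash
python3 -m crank '[[[0,0,0,0,0,1],[0,0,0,0,0,1],[0,0,0,0,0,1],[0,0,0,0,0,1],[0,0,0,0,0,1],[0,0,0,0,0,1],[0,0,0,0,0,1],[0,0,0,0,0,1],[0,0,0,0,0,1],[0,0,0,0,0,1],[0,0,0,0,0,1],[0,0,0,0,0,1]]]' -0.4;python3 -m crank '[[[0,0,0,0,0,1],[0,0,0,0,0,1],[0,0,0,0,0,0],[0,0,0,0,0,0]]]'; python3 go.py 553 -181 120 -10;  python3 - <<'E'
from h import *
np.set_printoptions(precision=1,suppress=True)
p=ctrl.get_image("top");C=cloud(p);save(p,"t4")
for n,(x,y) in dict(cement=(440,-410),loupe=(454,-367),pull=(570,-183)).items():
    D=C[(abs(C[...,0]-x)<24)&(abs(C[...,1]-y)<20)&(C[...,2]>12)&(C[...,2]<90)];print(n,len(D),(D.min(0)+D.max(0))/2,D.max(0))
D=C[(abs(C[...,0]-555)<45)&(abs(C[...,1]+182)<25)&(C[...,2]>30)&(C[...,2]<60)];print(D[D[:,0].argsort()][:40])
E
```

```text
clock: 23.2
eef_pos: [466.3, -325.4, 120.5]
tool_rot: [3.141, -0.004, -0.007]
force: [-0.2, -0.3, -0.0]
width: 59.9
clock: 23.53
eef_pos: [465.3, -324.2, 119.2]
tool_rot: [-3.141, -0.001, -0.227]
force: [0.2, -0.6, 0.4]
width: 59.9
t23.5 tcp [ 465.3 -324.2  119.2] rpy [-1.8e+02 -1.0e-01 -1.3e+01] F [ 0.2 -0.6  0.4] w59.9 q7 -1.05
shift [ 1.77 -5.31 -0.02] after turn [ 2.05 -5.21 -0.03] turn [-0.   -0.01 -0.5 ]Traceback (most recent call last):
  File "<stdin>", line 5, in <module>
    return umr_minimum(a, axis, None, out, keepdims, initial, where)
ValueError: zero-size array to reduction operation minimum which has no identity
```

```bash
python3 -m crank '[[[0.3,-0.85,0,0,0,-0.5],[0.35,-0.9,0,0,0,0],[0.35,-0.9,0,0,0,0],[0.35,-0.9,0,0,0,0],[0.35,-0.9,0,0,0,0],[0.2,-0.8,0,0,0,0],[0,0,0,0,0,0],[0,0,0,0,0,0]]]' -0.4; python3 go.py 562 -182 100 -10;  python3 - <<'E'
from h import *
np.set_printoptions(precision=1,suppress=True)
p=ctrl.get_image("wrist");C=cloud(p);save(p,"w5")
print(ctrl.search_frame("pull",p)[:2])
D=C[(abs(C[...,0]-555)<45)&(abs(C[...,1]+182)<25)&(C[...,2]>40)&(C[...,2]<62)];
for a in range(540,600,8):
    E=D[(D[:,0]>=a)&(D[:,0]<a+8)]
    if len(E):print(a,len(E),E[:,1].min(),E[:,1].max(),E[:,2].mean())
p=ctrl.get_image("top");C=cloud(p);save(p,"t4")
for n,(x,y) in dict(cement=(440,-410),loupe=(454,-367),drop=(469,-327)).items():
    D=C[(abs(C[...,0]-x)<24)&(abs(C[...,1]-y)<20)&(C[...,2]>12)&(C[...,2]<90)];print(n,len(D),(D.min(0)+D.max(0))/2 if len(D) else 0)
E
```

```text
clock: 24.25
eef_pos: [551.5, -175.7, 118.1]
tool_rot: [-3.141, -0.001, -0.158]
force: [-0.7, -0.7, 0.5]
width: 60.1
t24.2 tcp [ 551.5 -175.7  118.1] rpy [-180.   -0.   -9.] F [-0.7 -0.7  0.5] w60.1 q7 -1.27
shift [0.38 0.15 0.6 ] after turn [0.38 0.15 0.6 ] turn [-0.   -0.01  0.16]
[{'extent': [262.4, 175.6, 46.9, 48.1], 'conf': 0.8}]
556 109 -186.79904917378514 -175.48724643077603 50.449159127754875
564 141 -188.83656335058805 -176.24877261528576 50.40801349318073
572 149 -190.02176805992804 -177.4320700309318 50.36609981668685
580 150 -192.021675158537 -178.73649663778266 50.48853467389654
588 217 -206.6119131664511 -178.02935622969682 52.88437458909171
596 209 -206.91838638078872 -171.2047150363142 60.06456124465005
cement 174 [ 439.4 -408.3   41.8]
loupe 72 [ 454.1 -365.    25.3]
drop 105 [ 468.6 -326.2   47.4]
```

View pics/w5.png

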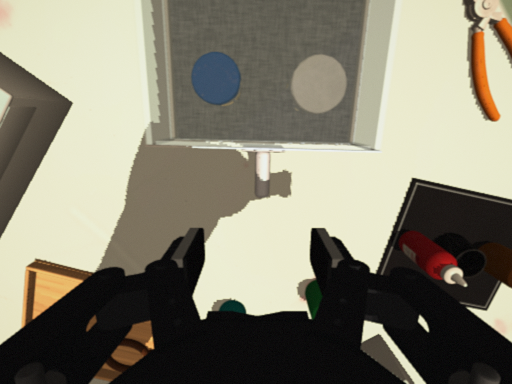

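```bash
python3 go.py 565 -182.2 24 -10; python3 -m crank '[[[0.45,0.15,0.3,0,0,0.1],[0,0,0.5,0,0,0],[0,0,0.5,0,0,0],[0,0,0.5,0,0,0],[0,0,0.5,0,0,0],[0,0,0.3,0,0,0],[0,0,0,0,0,0],[0,0,0,0,0,0]]]'; python3 go.py 565 -182.2 24 -10
```

```text
t24.4 tcp [ 550.7 -177.5  118.2] rpy [-180.    -0.    -9.3] F [-0.2  0.1 -0.4] w59.9 q7 -1.28
shift [0.49 0.08 3.14] after turn [0.5  0.07 3.14] turn [-0.   -0.01  0.12]
clock: 25.07
eef_pos: [559.3, -199.3, 39.0]
tool_rot: [3.135, -0.003, -0.188]
force: [0.4, 0.4, -0.2]
width: 60.0
t25.1 tcp [ 559.3 -199.3   39. ] rpy [179.6  -0.2 -10.8] F [ 0.4  0.4 -0.2] w60.0 q7 -1.25
shift [ 0.08 -0.6   0.5 ] after turn [ 0.09 -0.59  0.5 ] turn [ 0.06 -0.03 -0.13]
```

```bash
python3 -m crank '[[[0.1,-0.6,0,0.05,0,-0.1],[0,0,0.25,0,0,0],[0,0,0.2,0,0,0],[0,0,0,0,0,0],[0,0,0,0,0,0]]]'; python3 go.py 565 -182.2 24 -10
```

```text
clock: 25.48
eef_pos: [567.5, -182.9, 27.1]
tool_rot: [3.139, -0.007, -0.178]
force: [0.1, 0.1, -0.3]
width: 59.8
t25.5 tcp [ 567.5 -182.9   27.1] rpy [179.9  -0.4 -10.2] F [ 0.1  0.1 -0.3] w59.8 q7 -1.26
shift [-0.09 -0.01  0.1 ] after turn [-0.09 -0.01  0.1 ] turn [ 0.02 -0.07 -0.03]
```

```bash
python3 -m crank '[[[0,0,0.05,0,0,0],[0,0,0,0,0,0],[0,0,0,0,0,0],[0,0,0,0,0,0],[0,0,0,0,0,0],[0,0,0,0,0,0],[0,0,0,0,0,0],[0,0,0,0,0,0]]]' 1;  python3 go.py 565 -182.2 24 -10; python3 -m crank '[[[-0.3,0,0,0,0,0],[-0.4,0,0,0,0,0],[-0.4,0,0,0,0,0],[-0.4,0,0,0,0,0],[-0.4,0,0,0,0,0],[-0.4,0,0,0,0,0],[-0.3,0,0,0,0,0],[0,0,0,0,0,0]]]';python3 go.py 469 -165 24 -10
```

```text
clock: 26.15
eef_pos: [567.9, -182.7, 26.2]
tool_rot: [3.14, -0.008, -0.18]
force: [0.4, 1.1, -0.8]
width: 10.9
t26.1 tcp [ 567.9 -182.7   26.2] rpy [179.9  -0.5 -10.3] F [ 0.4  1.1 -0.8] w10.9 q7 -1.26
shift [-0.1   0.    0.07] after turn [-0.1   0.    0.07] turn [ 0.01 -0.08 -0.05]
clock: 26.82
eef_pos: [492.2, -168.7, 26.2]
tool_rot: [3.14, -0.015, -0.18]
force: [-1.5, 0.4, -0.9]
width: 11.1
t26.8 tcp [ 492.2 -168.7   26.2] rpy [179.9  -0.9 -10.3] F [-1.5  0.4 -0.9] w11.1 q7 -1.22
shift [-0.78  0.02  0.06] after turn [-0.78  0.01  0.07] turn [ 0.01 -0.15 -0.05]
```

```bash
python3 -m crank '[[[-0.3,0,0,0,-0.1,0],[-0.3,0,0,0,0,0],[-0.2,0,0,0,0,0],[0,0,0,0,0,0]]]';python3 go.py 469 -165 24 -10
```

```text
clock: 27.15
eef_pos: [469.4, -164.5, 26.1]
tool_rot: [3.14, -0.008, -0.18]
force: [-1.6, 0.3, 0.9]
width: 11.0
t27.1 tcp [ 469.4 -164.5   26.1] rpy [179.9  -0.5 -10.3] F [-1.6  0.3  0.9] w11.0 q7 -1.21
shift [-0.01  0.02  0.07] after turn [-0.01  0.02  0.07] turn [ 0.02 -0.08 -0.05]
```

```bash
python3 -m crank '[[[0,0,0,0,0,0],[0,0,0,0,0,0],[0,0,0,0,0,0],[0,0,0,0,0,0],[0,0,-0.4,0,0,0],[0,0,-0.8,0,0,0],[0,0,-0.9,0,0,0],[0,0,-0.9,0,0,0],[0,0,-0.9,0,0,0],[0,0,-0.6,0,0,0],[0,0,0,0,0,0],[0,0,0,0,0,0]]]' -0.4; python3 go.py 532 -219 150 -10;  python3 - <<'E'
from h import *
np.set_printoptions(precision=1,suppress=True)
for n in ["wrist","top"]:
    p=ctrl.get_image(n);C=cloud(p);save(p,n+"6")
    for q in ["jar_pads_mid","jar_screws_mid","pull"]:
        for r in ctrl.search_frame(q,p)[:3]:
            u,v=r["extent"][:2];print(n,q,round(r["conf"],2),np.array(r["extent"]),C[int(v),int(u)],"on z52",onz(p,u,v,52))
    for nm,(x,y) in dict(white=(533,-219),blue=(550,-144)).items():
        D=C[(abs(C[...,0]-x)<32)&(abs(C[...,1]-y)<32)&(C[...,2]>40)&(C[...,2]<56)&(C[...,0]-x>-28)]
        if len(D):print(n,nm,len(D),np.percentile(D,3,0),np.percentile(D,97,0),(np.percentile(D,3,0)+np.percentile(D,97,0))/2)
E
```

```text
clock: 28.15
eef_pos: [468.9, -165.9, 166.1]
tool_rot: [3.138, -0.008, -0.179]
force: [-0.0, 0.5, -0.2]
width: 59.9
t28.1 tcp [ 468.9 -165.9  166.1] rpy [179.8  -0.4 -10.2] F [-0.   0.5 -0.2] w59.9 q7 -1.27
shift [2.38 1.37 0.56] after turn [2.38 1.38 0.54] turn [ 0.04 -0.07 -0.04]
wrist jar_pads_mid 0.89 [297.  111.4  46.3  43.6] [ 537.2 -216.4   51.1] on z52 [ 536.8 -216.2   52. ]
wrist jar_screws_mid 0.71 [215.2 107.8  39.9  38.5] [ 554.4 -141.7   45.7] on z52 [ 553.3 -142.5   52. ]
wrist pull 0.96 [254.  123.8 173.7 156.7] [ 533.3 -174.9    7. ] on z52 [ 532.9 -175.1   52. ]
wrist white 1611 [ 520.  -234.2   49.5] [ 555.2 -198.5   52.5] [ 537.6 -216.3   51. ]
wrist blue 1257 [ 538.6 -158.1   43.5] [ 570.2 -126.2   46.5] [ 554.4 -142.2   45. ]
top jar_pads_mid 0.69 [329.5 228.3  15.6   8. ] [ 465.9 -324.    71.8] on z52 [ 465.3 -328.    52. ]
top jar_pads_mid 0.61 [284.4 201.   16.5  16. ] [ 535.7 -215.3   52.4] on z52 [ 535.7 -216.4   52. ]
top pull 0.71 [269.4 191.9  69.1  42.1] [ 565.7 -178.3    7.5] on z52 [ 559.3 -179.    52. ]
top pull 0.58 [185.1 261.9  42.6  28.1] [387.4  42.2   6.2] on z52 [388.   33.6  52. ]
top white 186 [ 520.4 -235.3   48.7] [ 553.3 -200.2   55.4] [ 536.8 -217.7   52.1]
top blue 36 [ 552.2 -160.2   44. ] [ 570.2 -137.8   50. ] [ 561.2 -149.    47. ]
```

View pics/wrist6.png

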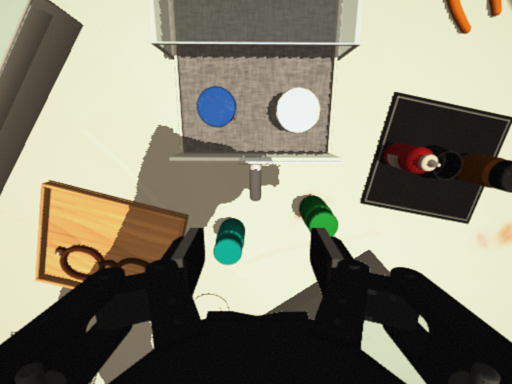

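```bash
python3 go.py 537 -217 120 -10; python3 -m crank '[[[0.8,0.4,0.3,0,0,0],[0.9,0.45,0.5,0,0,0],[0.8,0.4,0.5,0,0,0],[0,0,0.5,0,0,0],[0,0,0.5,0,0,0],[0,0,0.3,0,0,0],[0,0,0,0,0,0],[0,0,0,0,0,0]]]' -0.5; python3 go.py 537 -217 25 -10
```

```text
t28.6 tcp [ 467.8 -165.7  164.6] rpy [179.8  -0.2 -10.3] F [-0.1 -0.3  0.4] w60.0 q7 -1.27
shift [2.57 1.27 1.5 ] after turn [2.57 1.28 1.49] turn [ 0.03 -0.04 -0.04]
clock: 29.22
eef_pos: [536.2, -217.6, 79.6]
tool_rot: [3.139, 0.002, -0.178]
force: [-0.4, -0.2, 0.7]
width: 64.3
t29.2 tcp [ 536.2 -217.6   79.6] rpy [ 1.799e+02  1.000e-01 -1.020e+01] F [-0.4 -0.2  0.7] w64.3 q7 -1.20
shift [ 0.03 -0.03  1.82] after turn [ 0.02 -0.03  1.82] turn [ 0.02  0.01 -0.04]
```

```bash
python3 -m crank '[[[0,-0.05,0.3,0,0,0],[0,-0.05,0.3,0,0,0],[0,-0.05,0.3,0,0,0],[0,0,0.2,0,0,0],[0,0,0,0,0,0]]]'; python3 go.py 537 -217 25 -10
```

```text
clock: 29.63
eef_pos: [537.6, -212.0, 45.8]
tool_rot: [3.14, -0.001, -0.177]
force: [-1.0, -0.1, -0.7]
width: 64.2
t29.6 tcp [ 537.6 -212.    45.8] rpy [ 1.799e+02 -1.000e-01 -1.020e+01] F [-1.  -0.1 -0.7] w64.2 q7 -1.20
shift [0.01 0.17 0.69] after turn [0.01 0.17 0.69] turn [ 0.02 -0.01 -0.03]
```

```bash
python3 -m crank '[[[0,0.17,0.2,0,0,0],[0,0,0.25,0,0,0],[0,0,0.2,0,0,0],[0,0,0,0,0,0],[0,0,0,0,0,0]]]'; python3 go.py 537 -217 25 -10; python3 -m crank '[[[0,0,0,0,0,0],[0,0,0,0,0,0],[0,0,0,0,0,0],[0,0,0,0,0,0],[0,0,0,0,0,0]]]' 1; python3 go.py 445 13 120 -20
```

```text
clock: 30.05
eef_pos: [536.8, -217.9, 24.2]
tool_rot: [3.139, -0.002, -0.177]
force: [0.2, 0.0, -0.2]
width: 63.8
t30.1 tcp [ 536.8 -217.9   24.2] rpy [ 1.799e+02 -1.000e-01 -1.020e+01] F [ 0.2  0.  -0.2] w63.8 q7 -1.18
shift [ 0.   -0.03 -0.03] after turn [ 0.   -0.03 -0.03] turn [ 0.02 -0.01 -0.03]
clock: 30.47
eef_pos: [537.3, -218.2, 25.0]
tool_rot: [3.139, -0.003, -0.178]
force: [0.1, -0.6, -0.9]
width: 39.4
t30.5 tcp [ 537.3 -218.2   25. ] rpy [179.9  -0.2 -10.2] F [ 0.1 -0.6 -0.9] w39.4 q7 -1.18
shift [-4.38 -7.03 -3.2 ] after turn [-5.53 -6.19 -3.17] turn [ 0.02 -0.03  1.64]
```

```bash
python3 -m crank '[[[0,0,-0.4,0,0,0],[0,0,-0.7,0,0,0],[0,0,-0.8,0,0,0],[0,0,-0.8,0,0,0],[0,0,-0.5,0,0,0],[0,0,0,0,0,0]]]'; python3 go.py 445 13 120 -25; python3 -m crank '[[[-0.5,-0.8,0,0,0,0],[-0.5,-0.8,0,0,0,0],[-0.5,-0.8,0,0,0,0],[-0.5,-0.8,0,0,0,0],[-0.5,-0.8,0,0,0,0],[-0.5,-0.8,0,0,0,0],[-0.5,-0.8,0,0,0,0],[-0.5,-0.8,0,0,0,0],[0,0,0,0,0,0.8],[0,0,0,0,0,0.8],[0,0,0,0,0,0.8],[0,0,0,0,0,0]]]';python3 go.py 445 13 120 -25
```

```text
clock: 30.97
eef_pos: [535.9, -217.4, 127.4]
tool_rot: [3.14, -0.0, -0.178]
force: [0.5, -1.2, -0.6]
width: 39.4
t31.0 tcp [ 535.9 -217.4  127.4] rpy [179.9  -0.  -10.2] F [ 0.5 -1.2 -0.6] w39.4 q7 -1.22
shift [-4.34 -7.02  0.23] after turn [-5.99 -5.68  0.25] turn [ 0.02 -0.01  2.47]
clock: 31.97
eef_pos: [446.2, 1.1, 127.1]
tool_rot: [3.138, -0.005, -0.44]
force: [-1.1, -0.1, -0.4]
width: 39.2
t32.0 tcp [446.2   1.1 127.1] rpy [179.8  -0.3 -25.2] F [-1.1 -0.1 -0.4] w39.2 q7 -1.72
shift [-0.21 -0.34  0.23] after turn [-0.2  -0.34  0.24] turn [ 0.03 -0.05 -0.03]
```

```bash
python3 -m crank '[[[-0.2,-0.34,0.3,0,0,0],[0,0,0.5,0,0,0],[0,0,0.6,0,0,0],[0,0,0.6,0,0,0],[0,0,0.4,0,0,0],[0,0,0,0,0,0],[0,0,0,0,0,0]]]';python3 go.py 445 13 23 -25
```

```text
clock: 32.55
eef_pos: [446.7, 13.0, 52.9]
tool_rot: [3.14, -0.008, -0.424]
force: [0.2, -0.8, -0.5]
width: 39.3
t32.5 tcp [446.7  13.   52.9] rpy [179.9  -0.5 -24.3] F [ 0.2 -0.8 -0.5] w39.3 q7 -1.65
shift [-0.06  0.02  1.  ] after turn [-0.05  0.02  1.  ] turn [ 0.01 -0.08  0.11]
```

```bash
python3 -m crank '[[[-0.05,0,0.3,0,-0.08,0],[0,0,0.3,0,0,0],[0,0,0.25,0,0,0],[0,0,0,0,0,0],[0,0,0,0,0,0]]]';python3 go.py 445 13 21 -25
```

```text
clock: 32.97
eef_pos: [447.3, 13.1, 28.1]
tool_rot: [-3.14, -0.002, -0.422]
force: [-0.4, -0.6, 0.5]
width: 39.4
t33.0 tcp [447.3  13.1  28.1] rpy [-1.799e+02 -1.000e-01 -2.420e+01] F [-0.4 -0.6  0.5] w39.4 q7 -1.38
shift [-0.07  0.04  0.24] after turn [-0.07  0.04  0.24] turn [-0.01 -0.02  0.13]
```

```bash
python3 -m crank '[[[-0.07,0,0.1,0,0,0],[0,0,0.1,0,0,0],[0,0,0.03,0,0,0],[0,0,0,0,0,0]]]';python3 -m crank '[[[0,0,0.04,0,0,0],[0,0,0.03,0,0,0]]]';python3 go.py 445 13 21 -25
```

```text
clock: 33.3
eef_pos: [446.6, 14.0, 23.0]
tool_rot: [-3.139, -0.005, -0.42]
force: [-0.6, 0.2, -0.7]
width: 39.7
clock: 33.47
eef_pos: [447.2, 14.1, 21.6]
tool_rot: [-3.138, -0.006, -0.42]
force: [-0.4, 0.3, -0.1]
width: 39.6
t33.5 tcp [447.2  14.1  21.6] rpy [-179.8   -0.3  -24. ] F [-0.4  0.3 -0.1] w39.6 q7 -1.23
shift [-0.05  0.06  0.02] after turn [-0.05  0.06  0.02] turn [-0.03 -0.05  0.16]
```

```bash
python3 -m crank '[[[0,0,0.05,0,0,0],[0,0,0.04,0,0,0]]]';python3 -m crank '[[[0,0,0,0,0,0],[0,0,0,0,0,0],[0,0,0,0,0,0],[0,0,0,0,0,0]]]' -0.4; python3 go.py 445 13 120 -25; python3 -m crank '[[[0,0,-0.4,0,0,0],[0,0,-0.7,0,0,0],[0,0,-0.8,0,0,0],[0,0,-0.8,0,0,0],[0,0,-0.7,0,0,0],[0,0,0,0,0,0],[0,0,0,0,0,0]]]';python3 go.py 469 -165 150 -10
python3 - <<'E'
from h import *
p=ctrl.get_image("wrist");save(p,"w7")
E
```

```text
clock: 33.63
eef_pos: [447.8, 14.1, 20.2]
tool_rot: [-3.136, -0.007, -0.42]
force: [-4.9, 0.4, 31.1]
width: 39.5
clock: 33.97
eef_pos: [448.2, 14.0, 20.9]
tool_rot: [-3.136, -0.008, -0.42]
force: [-0.6, -0.3, -0.2]
width: 59.7
t34.0 tcp [448.2  14.   20.9] rpy [-179.7   -0.5  -24.1] F [-0.6 -0.3 -0.2] w59.7 q7 -1.20
shift [-0.06  0.05 -3.3 ] after turn [-0.08  0.07 -3.3 ] turn [-0.06 -0.08  0.15]
clock: 34.55
eef_pos: [445.7, 13.3, 125.3]
tool_rot: [-3.138, -0.003, -0.421]
force: [-0.5, -0.5, -1.1]
width: 59.9
t34.5 tcp [445.7  13.3 125.3] rpy [-179.8   -0.2  -24.1] F [-0.5 -0.5 -1.1] w59.9 q7 -1.38
shift [ 3.14  5.11 -0.83] after turn [ 1.8   5.72 -0.82] turn [-0.03 -0.03 -2.36]
```

View pics/w7.png

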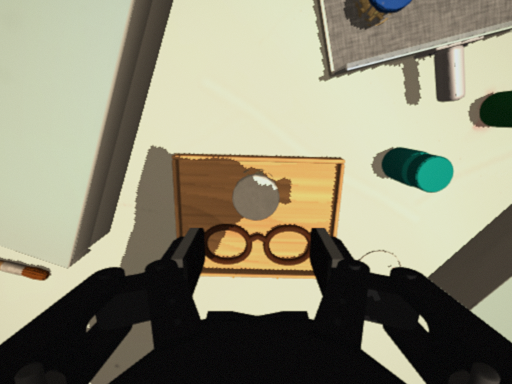

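```bash
python3 -m crank '[[[0.5,0.85,0,0,0,0],[0.55,0.9,0,0,0,0],[0.55,0.9,0,0,0,0],[0.55,0.9,0,0,0,0],[0.55,0.9,0,0,0,0],[0.45,0.7,0,0,0,-0.8],[0,0,0,0,0,-0.8],[0,0,0,0,0,-0.7],[0,0,0,0,0,0],[0,0,0,0,0,0]]]'; python3 go.py 469 -164.7 60 -10
```

```text
clock: 35.43
eef_pos: [465.1, -171.8, 111.6]
tool_rot: [-3.136, 0.015, -0.167]
force: [-0.7, -0.1, -0.0]
width: 59.4
t35.4 tcp [ 465.1 -171.8  111.6] rpy [-179.7    0.8   -9.6] F [-0.7 -0.1 -0. ] w59.4 q7 -0.89
shift [ 0.11 -0.25  1.72] after turn [ 0.09 -0.26  1.72] turn [-0.05  0.14  0.07]
```

```bash
python3 -m crank '[[[0.1,-0.25,0.3,-0.05,0.14,0.1],[0,0,0.5,0,0,0],[0,0,0.5,0,0,0],[0,0,0.3,0,0,0],[0,0,0,0,0,0],[0,0,0,0,0,0]]]'; python3 go.py 469 -164.7 26 -10
```

```text
clock: 35.93
eef_pos: [467.9, -161.1, 58.7]
tool_rot: [-3.139, 0.005, -0.186]
force: [-0.3, -0.7, -0.1]
width: 59.9
t35.9 tcp [ 467.9 -161.1   58.7] rpy [-179.8    0.3  -10.7] F [-0.3 -0.7 -0.1] w59.9 q7 -0.85
shift [0.06 0.11 1.09] after turn [0.06 0.11 1.09] turn [-0.03  0.04 -0.11]
```

```bash
python3 -m crank '[[[0.06,0.1,0.3,0,0.04,-0.1],[0,0,0.4,0,0,0],[0,0,0.35,0,0,0],[0,0,0,0,0,0],[0,0,0,0,0,0]]]'; python3 go.py 469 -164.7 26 -10; python3 -m crank '[[[0,0,0,0,0,0],[0,0,0,0,0,0],[0,0,0,0,0,0],[0,0,0,0,0,0],[0,0,0,0,0,0],[0,0,0,0,0,0],[0,0,0,0,0,0]]]' 1; python3 go.py 572 -183 26 -10
```

```text
clock: 36.35
eef_pos: [471.0, -165.6, 26.8]
tool_rot: [-3.14, -0.004, -0.174]
force: [-0.2, -0.6, -0.1]
width: 59.7
t36.4 tcp [ 471.  -165.6   26.8] rpy [-179.9   -0.2  -10. ] F [-0.2 -0.6 -0.1] w59.7 q7 -0.80
shift [-0.07 -0.02  0.03] after turn [-0.07 -0.02  0.03] turn [-0.01 -0.04  0.  ]
clock: 36.93
eef_pos: [472.2, -165.0, 28.6]
tool_rot: [-3.139, -0.007, -0.176]
force: [-0.5, 0.4, -2.8]
width: 10.8
t36.9 tcp [ 472.2 -165.    28.6] rpy [-179.9   -0.4  -10.1] F [-0.5  0.4 -2.8] w10.8 q7 -0.80
shift [3.38 0.01 0.11] after turn [3.38 0.01 0.09] turn [-0.02 -0.07 -0.01]
```

```bash
python3 -m crank '[[[0.3,0,0,0,0,0],[0.4,0,0,0,0,0],[0.4,0,0,0,0,0],[0.4,0,0,0,0,0],[0.4,0,0,0,0,0],[0.4,0,0,0,0,0],[0.4,0,0,0,0,0],[0.3,0,0,0,0,0],[0.1,0,0,0,0,0],[0,0,0,0,0,0]]]'; python3 go.py 576 -183 26 -10;python3 -m crank '[[[0.1,0,0,0,0,0],[0.1,0,0,0,0,0]]]';python3 -m crank '[[[0.1,0,0,0,0,0],[0.1,0,0,0,0,0]]]'
```

```text
clock: 37.77
eef_pos: [567.8, -182.7, 28.6]
tool_rot: [-3.141, -0.001, -0.176]
force: [-1.1, 0.8, 0.4]
width: 11.1
t37.8 tcp [ 567.8 -182.7   28.6] rpy [-1.80e+02 -1.00e-01 -1.01e+01] F [-1.1  0.8  0.4] w11.1 q7 -0.92
shift [ 0.27 -0.04  0.09] after turn [ 0.27 -0.04  0.09] turn [-0.   -0.01 -0.01]
clock: 37.93
eef_pos: [572.9, -183.6, 28.6]
tool_rot: [-3.141, 0.001, -0.176]
force: [-0.0, 0.5, -1.3]
width: 10.8
clock: 38.1
eef_pos: [572.8, -183.6, 28.6]
tool_rot: [-3.138, 0.012, -0.177]
force: [-8.2, 1.3, 5.0]
width: 10.7
```

```bash
python3 -m crank '[[[0.15,0,0,0,0,0],[0.1,0,0,0,0,0]]]'; python3 -m crank '[[[0,0,0,0,0,0],[0,0,0,0,0,0],[0,0,0,0,0,0],[0,0,0,0,0,0],[0,0,-0.4,0,0,0],[0,0,-0.8,0,0,0],[0,0,-0.9,0,0,0],[0,0,-0.9,0,0,0],[0,0,-0.3,0,0,0],[0,0,0,0,0,0]]]' -0.4;  python3 go.py 469 -327 120 75
python3 - <<'E'
from h import *
np.set_printoptions(precision=1,suppress=True)
p=ctrl.get_image("wrist");C=cloud(p);save(p,"w8")
D=C[(abs(C[...,0]-555)<45)&(abs(C[...,1]+182)<25)&(C[...,2]>40)&(C[...,2]<56)];
for a in range(540,600,8):
    E=D[(D[:,0]>=a)&(D[:,0]<a+8)]
    if len(E):print(a,len(E),E[:,0].min(),E[:,1].min(),E[:,1].max(),E[:,2].mean())
for q in ["jar_screws_mid"]:
    for r in ctrl.search_frame(q,p)[:3]:
        u,v=r["extent"][:2];print(q,round(r["conf"],2),onz(p,u,v,46))
E
```

```text
clock: 38.27
eef_pos: [572.6, -183.5, 28.5]
tool_rot: [-3.135, 0.027, -0.179]
force: [-3.7, 1.4, 2.8]
width: 10.7
clock: 39.1
eef_pos: [576.1, -185.1, 134.8]
tool_rot: [-3.135, 0.025, -0.176]
force: [0.3, -0.8, 0.4]
width: 59.9
t39.1 tcp [ 576.1 -185.1  134.8] rpy [-179.6    1.4  -10.1] F [ 0.3 -0.8  0.4] w59.9 q7 -1.02
shift [-2.67  5.29  0.52] after turn [-5.49 -2.23  0.49] turn [ -0.23   0.14 -14.18]
556 50 559.1486008662112 -186.95582791256945 -175.67792842742958 50.23865050987713
564 113 564.0003275920259 -188.23836235089902 -175.94825473782836 50.51883033158133
572 114 572.0588954263686 -189.70939737780444 -177.4634806318013 50.54244836434514
580 119 580.0067971118847 -191.93822822726094 -179.02597072479838 50.31183563240259
588 96 588.0010455493218 -192.70162761488743 -180.5406874789093 50.442906141103585
```

```bash
python3 -m crank '[[[-0.45,0.85,0.05,0,0.2,0],[-0.45,0.9,0.05,0,0,0],[-0.45,0.9,0.05,0,0,0],[-0.45,0.9,0.05,0,0,0],[-0.45,0.9,0.05,0,0,0],[-0.35,0.8,0,0,0,0],[0,0,0,0,0,-1],[0,0,0,0,0,-1],[0,0,0,0,0,-1],[0,0,0,0,0,-1],[0,0,0,0,0,-1],[0,0,0,0,0,-1]]]';python3 -m crank '[[[0,0,0,0,0,-1],[0,0,0,0,0,-1],[0,0,0,0,0,-1],[0,0,0,0,0,-1],[0,0,0,0,0,-1],[0,0,0,0,0,-1],[0,0,0,0,0,-1],[0,0,0,0,0,-1],[0,0,0,0,0,0],[0,0,0,0,0,0]]]'; python3 go.py 469 -327 110 75
```

```text
clock: 40.2
eef_pos: [456.4, -323.0, 104.4]
tool_rot: [-3.104, 0.017, 0.483]
force: [0.8, 0.1, 0.1]
width: 59.6
clock: 41.03
eef_pos: [447.3, -314.0, 88.5]
tool_rot: [-3.079, -0.035, 1.364]
force: [-0.0, 0.5, -0.5]
width: 59.8
t41.0 tcp [ 447.3 -314.    88.5] rpy [-176.4   -2.    78.1] F [-0.   0.5 -0.5] w59.8 q7 0.42
shift [-0.25  0.75 -0.77] after turn [-0.23  0.81 -0.72] turn [-0.6  -0.32  0.53]
```

```bash
python3 -m crank '[[[0,0,-0.9,0,0,0],[-0.25,0.75,-0.3,-0.6,-0.3,0.5],[0,0,0,0,0,0],[0,0,0,0,0,0]]]'
python3 - <<'E'
from h import *
from go import st,go
np.set_printoptions(precision=1,suppress=True)
s=st()
p=ctrl.get_image("top");q=ctrl.get_image("scene")
for pp in [p,q]:
  C=cloud(pp)
  for n,(x,y) in dict(cement=(440,-410),loupe=(454,-367),drop=(469,-327)).items():
    D=C[(abs(C[...,0]-x)<24)&(abs(C[...,1]-y)<20)&(C[...,2]>12)&(C[...,2]<90)];print(n,len(D),(D.min(0)+D.max(0))/2 if len(D) else 0)
go(469,-327,100,75)
E
```

```text
clock: 41.37
eef_pos: [467.0, -325.7, 119.4]
tool_rot: [-3.133, -0.005, 1.301]
force: [-0.5, 0.3, -0.3]
width: 59.7
t41.4 tcp [ 467.  -325.7  119.4] rpy [-179.5   -0.3   74.5] F [-0.5  0.3 -0.3] w59.7 q7 0.36
cement 0 0
loupe 0 0
drop 17 [ 469.1 -316.4   34.9]
cement 598 [ 437.9 -410.7   40.5]
loupe 343 [ 453.4 -367.9   24.5]
drop 380 [ 467.2 -328.6   47.7]
shift [-0.   0.1  0.6] after turn [-0.   0.1  0.6] turn [-0.1 -0.1 -0.1]
```

```bash
python3 -m crank '[[[0,0.1,0.2,-0.1,-0.05,-0.1],[0,0,0.5,0,0,0],[0,0,0.5,0,0,0],[0,0,0.4,0,0,0],[0,0,0,0,0,0],[0,0,0,0,0,0]]]'; python3 go.py 469.5 -326.8 19 75
```

```text
clock: 41.97
eef_pos: [465.2, -323.3, 65.6]
tool_rot: [-3.131, -0.005, 1.313]
force: [0.7, -0.1, -0.1]
width: 59.8
t42.0 tcp [ 465.2 -323.3   65.6] rpy [-179.4   -0.3   75.2] F [ 0.7 -0.1 -0.1] w59.8 q7 0.38
shift [-0.08  0.19  1.55] after turn [-0.08  0.17  1.55] turn [-0.1  -0.05  0.04]
```

```bash
python3 -m crank '[[[-0.08,0.17,0.3,-0.15,-0.05,0],[0,0,0.4,0,0,0],[0,0,0.4,0,0,0],[0,0,0.2,0,0,0],[0,0,0,0,0,0],[0,0,0,0,0,0]]]'; python3 go.py 469.5 -326.8 19 75
```

```text
clock: 42.47
eef_pos: [468.6, -326.5, 24.2]
tool_rot: [3.139, -0.001, 1.313]
force: [-0.2, -0.3, 0.3]
width: 59.6
t42.5 tcp [ 468.6 -326.5   24.2] rpy [ 1.799e+02 -1.000e-01  7.520e+01] F [-0.2 -0.3  0.3] w59.6 q7 0.38
shift [-0.    0.03  0.17] after turn [-0.    0.03  0.17] turn [ 0.02 -0.01  0.04]
```

```bash
python3 -m crank '[[[0,0.03,0.15,0,0,0],[0,0,0,0,0,0]]]'; python3 -m crank '[[[0,0,0,0,0,0],[0,0,0,0,0,0],[0,0,0,0,0,0],[0,0,0,0,0,0],[0,0,0,0,0,0],[0,0,0,0,0,0]]]' 1; python3 go.py 501.5 -137 110 75;python3 -m crank '[[[0,0,-0.5,0,0,0],[0,0,-0.8,0,0,0],[0,0,-0.8,0,0,0],[0,0,-0.7,0,0,0],[0,0,0,0,0,0]]]';python3 go.py 501.5 -137 110 75
```

```text
clock: 42.63
eef_pos: [469.7, -326.7, 19.7]
tool_rot: [3.139, -0.001, 1.313]
force: [-1.4, 0.5, 0.3]
width: 59.9
clock: 43.13
eef_pos: [470.6, -327.3, 21.1]
tool_rot: [3.137, -0.0, 1.313]
force: [-0.4, -0.9, -0.0]
width: 23.8
t43.1 tcp [ 470.6 -327.3   21.1] rpy [179.7  -0.   75.2] F [-0.4 -0.9 -0. ] w23.8 q7 0.38
shift [ 6.4  -0.61 -2.96] after turn [ 6.39 -0.65 -2.96] turn [ 0.05 -0.    0.04]
clock: 43.55
eef_pos: [468.7, -326.2, 106.4]
tool_rot: [-3.141, -0.002, 1.313]
force: [0.7, -0.4, -0.1]
width: 23.8
t43.5 tcp [ 468.7 -326.2  106.4] rpy [-1.80e+02 -1.00e-01  7.52e+01] F [ 0.7 -0.4 -0.1] w23.8 q7 0.37
shift [ 6.38 -0.55 -0.11] after turn [ 6.38 -0.58 -0.12] turn [-0.   -0.02  0.04]
```

```bash
python3 -m crank '[[[0.8,-0.05,0,0,0,0],[0.95,-0.1,0,0,0,0],[0.95,-0.1,0,0,0,0],[0.95,-0.1,0,0,0,0],[0.95,-0.1,0,0,0,0],[0.95,-0.1,0,0,0,0],[0.7,-0.05,0,0,0,0],[0,0,0,0,0,0],[0,0,0,0,0,0]]]';python3 go.py 501.5 -137 30 75
```

```text
clock: 44.3
eef_pos: [499.4, -135.3, 104.0]
tool_rot: [3.14, 0.002, 1.308]
force: [-0.1, -1.2, -0.9]
width: 23.7
t44.3 tcp [ 499.4 -135.3  104. ] rpy [1.799e+02 1.000e-01 7.500e+01] F [-0.1 -1.2 -0.9] w23.7 q7 0.07
shift [-0.03  0.08  2.47] after turn [-0.04  0.08  2.47] turn [ 0.01  0.02 -0.01]
```

```bash
python3 -m crank '[[[0,0.08,0.3,0,0,0],[0,0,0.5,0,0,0],[0,0,0.6,0,0,0],[0,0,0.5,0,0,0],[0,0,0.2,0,0,0],[0,0,0,0,0,0],[0,0,0,0,0,0]]]';python3 go.py 501.5 -137 18 75
```

```text
clock: 44.88
eef_pos: [501.4, -143.9, 35.1]
tool_rot: [3.139, 0.006, 1.299]
force: [-0.1, 1.3, 0.2]
width: 24.1
t44.9 tcp [ 501.4 -143.9   35.1] rpy [179.9   0.3  74.4] F [-0.1  1.3  0.2] w24.1 q7 0.09
shift [ 0.23 -0.06  0.57] after turn [ 0.22 -0.06  0.57] turn [ 0.02  0.05 -0.09]
```

```bash
python3 -m crank '[[[0.23,-0.06,0.15,0,0.05,-0.1],[0,0,0.2,0,0,0],[0,0,0.1,0,0,0],[0,0,0,0,0,0],[0,0,0,0,0,0]]]';python3 go.py 501.5 -137 18 75;python3 -m crank '[[[0,0,0.07,0,0,0],[0,0,0.03,0,0,0]]]'
```

```text
clock: 45.3
eef_pos: [502.7, -137.7, 21.9]
tool_rot: [3.135, 0.0, 1.309]
force: [-0.4, -0.4, 0.0]
width: 24.1
t45.3 tcp [ 502.7 -137.7   21.9] rpy [179.6   0.   75. ] F [-0.4 -0.4  0. ] w24.1 q7 0.09
shift [ 0.01 -0.05  0.13] after turn [ 0.01 -0.05  0.13] turn [ 0.06  0.   -0.  ]
clock: 45.47
eef_pos: [503.3, -137.7, 19.4]
tool_rot: [3.134, -0.0, 1.309]
force: [-0.3, 1.6, 0.6]
width: 23.7
```

```bash
python3 -m crank '[[[0,-0.04,0.05,0.05,0,0],[0,0,0.03,0,0,0]]]';python3 -m crank '[[[0,0,0.05,0,0,0],[0,0,0.03,0,0,0]]]'
```

```text
clock: 45.63
eef_pos: [502.3, -137.3, 17.4]
tool_rot: [3.139, -0.0, 1.309]
force: [-2.3, 1.4, 12.7]
width: 24.1
clock: 45.8
eef_pos: [502.2, -137.4, 17.5]
tool_rot: [3.139, -0.0, 1.309]
force: [-0.8, -0.2, 3.4]
width: 23.9
```

Down at the original spot (502,-137). Release, on to the loupe.

```bash
python3 -m crank '[[[0,0,0,0,0,0],[0,0,0,0,0,0],[0,0,0,0,0,0],[0,0,0,0,0,0],[0,0,-0.4,0,0,0],[0,0,-0.8,0,0,0],[0,0,-0.8,0,0,0],[0,0,-0.8,0,0,0],[0,0,-0.6,0,0,0],[0,0,0,0,0,0]]]' -0.4; python3 go.py 454 -366 120 75; python3 -m crank '[[[-0.9,0.05,0,0,0,0],[-0.95,0.05,0,0,0,0],[-0.95,0.05,0,0,0,0],[-0.95,0.05,0,0,0,0],[-0.95,0.05,0,0,0,0],[-0.95,0.05,0,0,0,0],[-0.95,0.05,0,0,0,0],[-0.8,0,0,0,0,0],[0,0,0,0,0,0],[0,0,0,0,0,0]]]';python3 go.py 454 -366 50 75
```

```text
clock: 46.63
eef_pos: [500.8, -137.2, 125.4]
tool_rot: [-3.14, -0.0, 1.309]
force: [0.8, 0.6, 0.5]
width: 59.7
t46.6 tcp [ 500.8 -137.2  125.4] rpy [-179.9   -0.    75. ] F [0.8 0.6 0.5] w59.7 q7 0.07
shift [-7.77  0.47  0.18] after turn [-7.77  0.47  0.18] turn [-0.01 -0.   -0.  ]
clock: 47.47
eef_pos: [452.2, -361.2, 126.0]
tool_rot: [3.141, -0.002, 1.316]
force: [0.5, 1.5, -0.2]
width: 59.8
t47.5 tcp [ 452.2 -361.2  126. ] rpy [ 1.80e+02 -1.00e-01  7.54e+01] F [ 0.5  1.5 -0.2] w59.8 q7 0.44
shift [-0.15  0.1   2.53] after turn [-0.14  0.1   2.53] turn [ 0.   -0.02  0.07]
```

```bash
python3 -m crank '[[[-0.15,0.1,0.4,0,0,0],[0,0,0.6,0,0,0],[0,0,0.6,0,0,0],[0,0,0.6,0,0,0],[0,0,0.4,0,0,0],[0,0,0,0,0,0],[0,0,0,0,0,0]]]';python3 go.py 454 -366 10 75
```

```text
clock: 48.05
eef_pos: [456.6, -360.0, 40.6]
tool_rot: [-3.14, -0.006, 1.324]
force: [-0.2, -0.1, -0.4]
width: 59.8
t48.0 tcp [ 456.6 -360.    40.6] rpy [-179.9   -0.4   75.8] F [-0.2 -0.1 -0.4] w59.8 q7 0.46
shift [-0.22 -0.03  1.02] after turn [-0.21 -0.03  1.02] turn [-0.01 -0.06  0.14]
```

```bash
python3 -m crank '[[[-0.22,-0.03,0.2,0,-0.06,0.1],[0,0,0.4,0,0,0],[0,0,0.35,0,0,0],[0,0,0,0,0,0],[0,0,0,0,0,0]]]';python3 go.py 454 -366 10 75;python3 -m crank '[[[0,0,0,0,0,0],[0,0,0,0,0,0],[0,0,0,0,0,0],[0,0,0,0,0,0],[0,0,0,0,0,0]]]' 1; python3 go.py 518.5 -198 110 75
```

```text
clock: 48.47
eef_pos: [455.7, -365.8, 10.3]
tool_rot: [3.141, 0.001, 1.315]
force: [-0.4, -0.5, 0.0]
width: 59.9
t48.5 tcp [ 455.7 -365.8   10.3] rpy [180.    0.   75.3] F [-0.4 -0.5  0. ] w59.9 q7 0.45
shift [-0.02 -0.05  0.01] after turn [-0.02 -0.05  0.01] turn [0.01 0.01 0.06]
clock: 48.88
eef_pos: [456.3, -366.5, 11.6]
tool_rot: [3.139, 0.002, 1.315]
force: [-0.4, 0.1, -1.2]
width: 35.3
t48.9 tcp [ 456.3 -366.5   11.6] rpy [1.798e+02 1.000e-01 7.530e+01] F [-0.4  0.1 -1.2] w35.3 q7 0.45
shift [ 5.95  0.59 -3.29] after turn [ 5.96  0.55 -3.28] turn [0.03 0.02 0.05]
```

```bash
python3 -m crank '[[[0,0,-0.5,0,0,0],[0,0,-0.8,0,0,0],[0,0,-0.8,0,0,0],[0.5,0.05,-0.6,0,0,0],[0.95,0.1,0,0,0,0],[0.95,0.1,0,0,0,0],[0.95,0.1,0,0,0,0],[0.95,0.1,0,0,0,0],[0.9,0.1,0,0,0,0],[0.7,0.1,0,0,0,0],[0,0,0,0,0,0],[0,0,0,0,0,0]]]';python3 go.py 518.5 -198 25 75
```

```text
clock: 49.88
eef_pos: [523.3, -196.1, 98.1]
tool_rot: [3.133, 0.003, 1.309]
force: [-0.8, -0.8, -1.6]
width: 35.4
t49.9 tcp [ 523.3 -196.1   98.1] rpy [179.5   0.2  75. ] F [-0.8 -0.8 -1.6] w35.4 q7 0.17
shift [-0.09 -0.16  2.44] after turn [-0.1  -0.14  2.44] turn [ 0.08  0.03 -0.  ]
```

```bash
python3 -m crank '[[[-0.1,-0.15,0.3,0.08,0,0],[0,0,0.5,0,0,0],[0,0,0.6,0,0,0],[0,0,0.5,0,0,0],[0,0,0.2,0,0,0],[0,0,0,0,0,0],[0,0,0,0,0,0]]]';python3 go.py 518.5 -198 9 75
```

```text
clock: 50.47
eef_pos: [513.4, -206.9, 31.3]
tool_rot: [-3.14, 0.008, 1.299]
force: [-0.3, -0.5, -0.7]
width: 35.3
t50.5 tcp [ 513.4 -206.9   31.3] rpy [-179.9    0.4   74.4] F [-0.3 -0.5 -0.7] w35.3 q7 0.19
shift [0.34 0.08 0.74] after turn [0.33 0.09 0.74] turn [-0.02  0.07 -0.09]
```

```bash
python3 -m crank '[[[0.34,0.08,0.2,0,0.07,-0.1],[0,0,0.3,0,0,0],[0,0,0.1,0,0,0],[0,0,0,0,0,0],[0,0,0,0,0,0]]]';python3 go.py 518.5 -198 9 75;python3 -m crank '[[[0,0,0.06,0,0,0],[0,0,0.03,0,0,0]]]'
```

```text
clock: 50.88
eef_pos: [519.8, -198.5, 13.1]
tool_rot: [3.14, 0.0, 1.309]
force: [-0.8, 0.0, -0.3]
width: 35.1
t50.9 tcp [ 519.8 -198.5   13.1] rpy [179.9   0.   75. ] F [-0.8  0.  -0.3] w35.1 q7 0.19
shift [ 0.01 -0.05  0.14] after turn [ 0.01 -0.05  0.14] turn [0.01 0.   0.  ]
clock: 51.05
eef_pos: [520.3, -198.5, 10.8]
tool_rot: [3.139, 0.0, 1.309]
force: [0.0, -0.6, -0.0]
width: 34.9
```

```bash
python3 -m crank '[[[0,-0.04,0.06,0,0,0],[0,0,0.03,0,0,0]]]';python3 -m crank '[[[0,0,0.04,0,0,0],[0,0,0.03,0,0,0]]]';python3 -m crank '[[[0,0,0.04,0,0,0]]]'
```

```text
clock: 51.22
eef_pos: [519.3, -198.2, 8.2]
tool_rot: [3.138, 0.001, 1.31]
force: [-0.1, -0.8, 0.1]
width: 35.0
clock: 51.38
eef_pos: [519.5, -198.3, 7.6]
tool_rot: [3.138, 0.0, 1.31]
force: [-1.9, 1.1, 12.8]
width: 35.3
clock: 51.47
eef_pos: [519.5, -198.3, 7.6]
tool_rot: [3.138, 0.0, 1.309]
force: [-2.1, 1.0, 13.8]
width: 35.4
```

```bash
python3 -m crank '[[[0,0,0,0,0,0],[0,0,0,0,0,0],[0,0,0,0,0,0],[0,0,0,0,0,0],[0,0,-0.4,0,0,0],[0,0,-0.8,0,0,0],[0,0,-0.8,0,0,0],[0,0,-0.8,0,0,0],[0,0,-0.8,0,0,0],[0,0,0,0,0,0]]]' -0.3; python3 go.py 439.5 -410 120 75; python3 -m crank '[[[-0.9,-0.1,0,0,0,0],[-0.95,-0.1,0,0,0,0],[-0.95,-0.1,0,0,0,0],[-0.95,-0.1,0,0,0,0],[-0.95,-0.1,0,0,0,0],[-0.95,-0.1,0,0,0,0],[-0.95,-0.1,0,0,0,0],[-0.6,0,0,0,0,0],[0,0,0,0,0,0],[0,0,0,0,0,0]]]' -0.4;python3 go.py 439.5 -410 50 75
```

```text
clock: 52.3
eef_pos: [517.8, -198.1, 121.7]
tool_rot: [3.141, -0.0, 1.309]
force: [-0.1, -1.0, 0.5]
width: 55.6
t52.3 tcp [ 517.8 -198.1  121.7] rpy [180.  -0.  75.] F [-0.1 -1.   0.5] w55.6 q7 0.17
shift [-7.5  -0.69  0.06] after turn [-7.5  -0.69  0.06] turn [ 0.01 -0.   -0.  ]
clock: 53.13
eef_pos: [440.9, -408.1, 127.2]
tool_rot: [3.134, -0.0, 1.315]
force: [0.4, 0.5, -0.1]
width: 59.8
t53.1 tcp [ 440.9 -408.1  127.2] rpy [179.6  -0.   75.3] F [ 0.4  0.5 -0.1] w59.8 q7 0.52
shift [-0.07 -0.05  2.57] after turn [-0.07 -0.03  2.57] turn [ 0.07 -0.    0.06]
```

```bash
python3 -m crank '[[[-0.1,-0.05,0.4,0.05,0,0],[0,0,0.5,0,0,0],[0,0,0.5,0,0,0],[0,0,0.5,0,0,0],[0,0,0.3,0,0,0],[0,0,0,0,0,0],[0,0,0,0,0,0]]]';python3 go.py 439.5 -410 18 75
```

```text
clock: 53.72
eef_pos: [442.7, -400.2, 55.7]
tool_rot: [-3.141, -0.007, 1.327]
force: [0.1, -0.1, -0.0]
width: 59.4
t53.7 tcp [ 442.7 -400.2   55.7] rpy [-180.    -0.4   76. ] F [ 0.1 -0.1 -0. ] w59.4 q7 0.53
shift [-0.35 -0.02  1.25] after turn [-0.34 -0.02  1.26] turn [-0.   -0.07  0.17]
```

```bash
python3 -m crank '[[[-0.35,-0.02,0.2,0,-0.07,0.15],[0,0,0.4,0,0,0],[0,0,0.4,0,0,0],[0,0,0.15,0,0,0],[0,0,0,0,0,0],[0,0,0,0,0,0]]]';python3 go.py 439.5 -410 18 75
```

```text
clock: 54.22
eef_pos: [440.7, -411.0, 18.7]
tool_rot: [3.14, 0.002, 1.311]
force: [0.8, -0.7, 0.8]
width: 59.6
t54.2 tcp [ 440.7 -411.    18.7] rpy [1.799e+02 1.000e-01 7.510e+01] F [ 0.8 -0.7  0.8] w59.6 q7 0.53
shift [ 0.02 -0.05  0.02] after turn [ 0.02 -0.05  0.02] turn [0.02 0.02 0.02]
```

```bash
python3 -m crank '[[[0,0,0,0,0,0],[0,0,0,0,0,0],[0,0,0,0,0,0],[0,0,0,0,0,0],[0,0,0,0,0,0]]]' 1; python3 go.py 522.5 -256 110 75;  python3 -m crank '[[[0,0,-0.5,0,0,0],[0,0,-0.8,0,0,0],[0,0,-0.8,0,0,0],[0.5,0.1,-0.6,0,0,0],[0.9,0.25,0,0,0,0],[0.9,0.3,0,0,0,0],[0.9,0.3,0,0,0,0],[0.9,0.3,0,0,0,0],[0.8,0.25,0,0,0,0],[0.5,0.1,0,0,0,0],[0,0,0,0,0,0],[0,0,0,0,0,0]]]';python3 go.py 522 -256 40 75
```

```text
clock: 54.63
eef_pos: [441.3, -411.7, 20.0]
tool_rot: [3.138, 0.003, 1.311]
force: [0.3, -0.2, -0.3]
width: 29.6
t54.6 tcp [ 441.3 -411.7   20. ] rpy [179.8   0.2  75.1] F [ 0.3 -0.2 -0.3] w29.6 q7 0.53
shift [ 5.7   1.29 -3.01] after turn [ 5.71  1.27 -3.  ] turn [0.03 0.03 0.02]
clock: 55.63
eef_pos: [532.6, -263.8, 106.2]
tool_rot: [3.134, 0.004, 1.306]
force: [0.9, -0.7, -0.4]
width: 30.1
t55.6 tcp [ 532.6 -263.8  106.2] rpy [179.6   0.3  74.8] F [ 0.9 -0.7 -0.4] w30.1 q7 0.26
shift [ 0.17 -0.42  2.2 ] after turn [ 0.16 -0.41  2.21] turn [ 0.07  0.04 -0.03]
```

```bash
python3 -m crank '[[[0.17,-0.42,0.2,0.07,0.04,0],[0,0,0.5,0,0,0],[0,0,0.5,0,0,0],[0,0,0.4,0,0,0],[0,0,0,0,0,0],[0,0,0,0,0,0]]]';python3 go.py 522 -256 17 75
```

```text
clock: 56.13
eef_pos: [517.3, -265.4, 58.1]
tool_rot: [3.14, 0.006, 1.296]
force: [-0.1, -0.1, -0.9]
width: 29.3
t56.1 tcp [ 517.3 -265.4   58.1] rpy [179.9   0.4  74.3] F [-0.1 -0.1 -0.9] w29.3 q7 0.27
shift [0.35 0.06 1.37] after turn [0.34 0.07 1.37] turn [ 0.02  0.06 -0.12]
```

```bash
python3 -m crank '[[[0.35,0.05,0.2,0,0.06,-0.1],[0,0,0.4,0,0,0],[0,0,0.4,0,0,0],[0,0,0.1,0,0,0],[0,0,0,0,0,0],[0,0,0,0,0,0]]]';python3 go.py 522 -256 17 75
```

```text
clock: 56.63
eef_pos: [521.9, -258.0, 23.4]
tool_rot: [3.137, 0.001, 1.304]
force: [1.1, -0.3, -0.6]
width: 29.6
t56.6 tcp [ 521.9 -258.    23.4] rpy [1.797e+02 1.000e-01 7.470e+01] F [ 1.1 -0.3 -0.6] w29.6 q7 0.27
shift [ 0.07 -0.02  0.21] after turn [ 0.07 -0.01  0.21] turn [ 0.04  0.01 -0.04]
```

```bash
python3 -m crank '[[[0.07,-0.01,0.1,0.04,0,0],[0,0,0.05,0,0,0]]]';python3 -m crank '[[[0,0,0.05,0,0,0],[0,0,0.03,0,0,0]]]';python3 -m crank '[[[0,0,0.04,0,0,0],[0,0,0.03,0,0,0]]]'
```

```text
clock: 56.8
eef_pos: [522.5, -255.9, 18.9]
tool_rot: [3.141, 0.001, 1.304]
force: [0.5, -0.1, -0.5]
width: 29.7
clock: 56.97
eef_pos: [522.9, -255.8, 16.6]
tool_rot: [3.14, 0.001, 1.305]
force: [-0.1, 0.1, 0.3]
width: 29.8
clock: 57.13
eef_pos: [523.1, -255.9, 16.0]
tool_rot: [3.14, 0.001, 1.305]
force: [-3.1, 1.6, 10.7]
width: 29.4
```

Touchdown. Release, lift, back away and check everything.

```bash
python3 -m crank '[[[0,0,0,0,0,0],[0,0,0,0,0,0],[0,0,0,0,0,0],[0,0,0,0,0,0],[0,0,-0.4,0,0,0],[0,0,-0.8,0,0,0],[0,0,-0.8,0,0,0],[0,0,-0.8,0,0,0],[0,0,-0.9,0,0,0],[0,0,-0.9,0,0,0],[0,0,-0.5,0,0,0],[0,0,0,0,0,0]]]' -0.3; python3 -m crank '[[[-0.9,-0.3,0,0,0,0],[-0.9,-0.3,0,0,0,0],[-0.9,-0.3,0,0,0,0],[-0.9,-0.3,0,0,0,0],[-0.9,-0.3,0,0,0,0],[-0.9,-0.3,0,0,0,0],[-0.5,0,0,0,0,0],[0,0,0,0,0,0],[0,0,0,0,0,0]]]'
python3 - <<'E'
from h import *
from go import st
st();np.set_printoptions(precision=1,suppress=True)
for cam in ["top","scene"]:
    p=ctrl.get_image(cam);save(p,cam+"9");C=cloud(p)
    for n,(x,y) in dict(cement=(523,-256),dropper=(502,-138),loupe=(518,-198),jar=(447,13)).items():
        D=C[(abs(C[...,0]-x)<32)&(abs(C[...,1]-y)<32)&(C[...,2]>(20 if n=="jar" else 14))&(C[...,2]<90)]
        if len(D):print(n,cam,len(D),D.min(0),D.max(0),np.median(D,0))
    for r in ctrl.search_frame("frame",p)[:1]+ctrl.search_frame("jar_screws_mid",p)[:1]:print(cam,r)
a=cv2.imread("pics/top9.png")[130:330,120:400];b=cv2.imread("pics/scene9.png")[130:330,80:360]
cv2.imwrite("pics/fin.png",cv2.resize(np.hstack([a,b]),None,fx=1.42,fy=1.42,interpolation=2))
a=cv2.imread("pics/top9.png")[160:215,225:325];b=cv2.imread("pics/top0.png")[160:215,225:325]
cv2.imwrite("pics/dr.png",cv2.resize(np.vstack([b,a]),None,fx=5,fy=5,interpolation=2))
E
```

```text
clock: 58.13
eef_pos: [522.0, -255.8, 180.1]
tool_rot: [3.141, 0.001, 1.304]
force: [0.5, -0.3, 0.5]
width: 55.5
clock: 58.88
eef_pos: [419.6, -415.0, 179.1]
tool_rot: [3.14, -0.002, 1.31]
force: [0.6, 0.0, 1.0]
width: 55.2
t58.9 tcp [ 419.6 -415.   179.1] rpy [ 1.799e+02 -1.000e-01  7.500e+01] F [0.6 0.  1. ] w55.2 q7 0.56
cement top 137 [ 506.4 -269.9   14.9] [ 536.9 -238.6   66.9] [ 521.7 -252.4   61.8]
dropper top 86 [ 489.1 -149.5   23.9] [ 511.9 -126.9   79.7] [ 500.8 -139.3   56.2]
loupe top 51 [ 501.9 -216.4   14.2] [ 532.6 -182.7   34.7] [ 517.  -200.5   26.6]
jar top 215 [426.6  -6.8  20.7] [471.7  32.3  54.5] [446.8  12.6  47.9]
top {'extent': [189.6, 262.8, 50.1, 28.7], 'conf': 0.6}
cement scene 428 [ 504.5 -271.9   14. ] [ 536.5 -241.5   66.7] [ 513.3 -260.3   46.1]
dropper scene 293 [ 487.1 -151.9   14.4] [ 509.1 -127.    79.8] [ 494.5 -143.8   47.2]
loupe scene 227 [ 500.1 -217.4   14.1] [ 535.7 -185.2   34.1] [ 514.9 -202.    23.8]
jar scene 280 [425.4  -7.9  20.1] [466.3  32.3  53.7] [444.7   9.1  49.3]
scene {'extent': [288.6, 223.8, 20.4, 28.9], 'conf': 0.72}
scene {'extent': [281.0, 188.4, 55.4, 51.8], 'conf': 0.18}
```

View pics/fin.png

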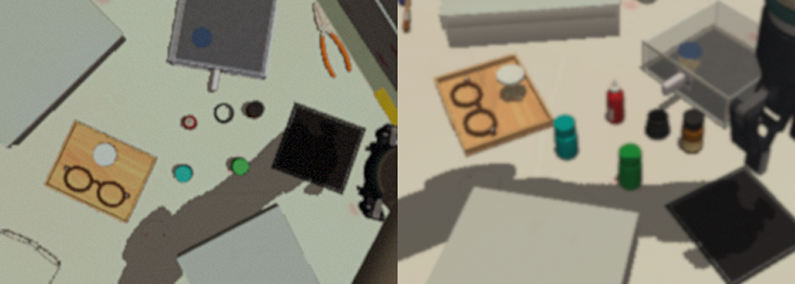

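View pics/dr.png

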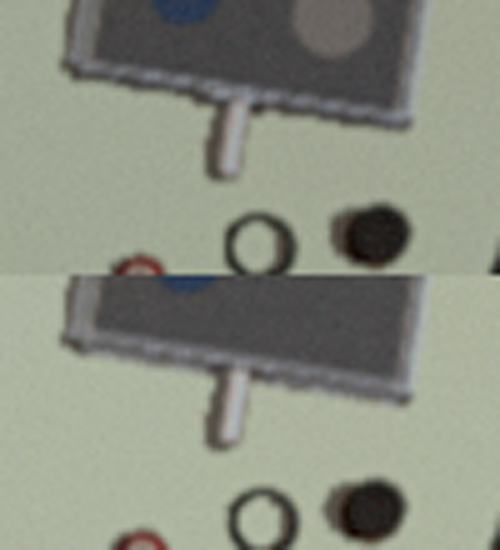

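```bash
python3 -c "
from cell import ctrl;print(ctrl.finish_job())"
```

```text
the job is handed in; nothing more can be done
None
```

The job is handed in, at about 59 s of the 134 s allowed. The hand-in gives no verdict, so what follows rests on my own last checks.

**What I did:** I stood the brown bottle, the loupe and the dropper bottle on the mat and pulled the drawer about 100 mm. I set the white-lidded jar in the free half of the tray, pushed the drawer shut, and put the three back on their starting spots.

**What the last checks showed:**
- **The three in the row:** the camera points put each about 3 mm or less from where it stood at the start, and all are upright.
- **White-lidded jar:** it stands upright in the tray at about (447, 13).
- **Frame:** it looks untouched in the pictures. The network's top-view position for it moved by only about a pixel; in the scene view it picked the brown bottle instead, so I ignored that one.
- **Drawer:** while being pushed it stopped at about 102 mm of travel and 8 N. The pull now sits slightly further in than at the start.
- **Other jar:** the blue-lidded jar shows inside the drawer in the pictures, but the networks no longer found it reliably (0.18).
- **Robot:** it was clear of everything.

**What went wrong on the way:**
- The first try at the brown bottle gripped too high and slid it about 14 mm. It stayed upright.
- Lowering the gripper to grip it again, a finger touched the drawer front and the wrist force reached about 71 N. That is under the 120 N wrist limit, but above 40 N. I believe a finger made the contact; if it counts as the gripper's body, it breaks the 40 N rule.

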